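Measure the travel of a sprung tensioner arm and mark the reading

ROBOT

A 6-joint arm with a two-finger parallel gripper is mounted at the origin on a cart in front of the work surface, level with it; the furniture and walls round the work are solid. World frame = base frame: x ahead of the robot, y to its left, z up, the work surface at z = 0. Lengths are in mm, angles in rad, forces in N, time in s.
With the tool pointing down it reaches from about 350 to 875 mm from the base axis. Payload 4.2 kg.
Tool frame: the origin (TCP) lies at the very end of the fingers, on their centre line; the grasp point (between the pads) lies 19 mm behind it; z points along the fingers, y is the direction in which the jaws open and shut (so a half turn about z gives the same grasp; the last joint's range is limited). The gripper opens to 85 mm and grips with 20 to 120 N. Pads are 22 mm wide; open, the fingers measure 114 mm over their backs; the gripper's body (76 mm by 85 mm) begins 54 mm behind the grasp point. The pads swing forward as they close: fully open they stand 13 mm farther back than shut.
Start: joints at [1.481, 0.385, 0.008, 0, -1.194, -0.259], TCP at [213.574, 587.355, 206.512] pointing down, gripper open.
Joint ranges: [-3.14, 3.14], [-1.21, 2.06], [-1.07, 1.41], [-3.16, 2.05], [-2.99, -0.16], [-3.1, 3.1]. Speed limits (rad/s): [2.79, 2.79, 3.14, 3.14, 3.14, 3.14].

INTERFACE

Orientations are given as a unit quaternion [w, x, y, z].
In Python, from rig import manip, get_image, ticket, regions_of gives the robot as it stands.
- The arm moves only by the tool move_arm, never from a script. Its argument "steps" is one flat list of numbers, 7 for each row, row after row: the shift along the tool's x, y, z in mm, then the turn, a rotation vector about the tool's x, y, z in rad, then the opening, from 0 (shut) to 1 (fully open). In form: [x, y, z, rx, ry, rz, claw, x, y, z, rx, ry, rz, claw, ...]. A call has exactly 5 rows; each row is the pose to reach, as a shift and turn from the pose measured when the call began, along the tool's axes at that moment; what a row does not reach only later rows make up. A row lasts 1/10 s, in which the tool goes at most 50 mm and 8.59 degrees, less where a joint would pass 70% of its speed; a pose out of reach is approached as far as the arm can. A call with a gripper value outside its range is refused whole. The fingers move at their own pace and stop on an object; the grip force is fixed at half the most. Time passes only in rows, so rows that repeat a pose let the fingers close, or fill a call up. It gives the time, the measured TCP pose, the force and the opening at its end, in the units of the state.
- manip.sense(): the state, without advancing time (a new reading comes with each control period).
- get_image(name): name is "scene" or "top"; returns a dict with "img" (420x560x3 uint8, red, green, blue), "K" (3x3 intrinsics, pixels), "R" (3x3) and "t" (3): a world point X has camera coordinates R X + t. Camera axes: x right, y down, z forward; pixel columns grow to the right and rows downward; lengths in mm; the calibration is good to about 2 mm. A picture is of the moment at which its call begins. There is no depth.
- ticket.close_job(): hands the job in, once; it reports no verdict.
Trained networks look in the newest picture that a camera, given by its name, has taken for a name from the list of things; names that differ only in an ending like _2 or _b are one class to them, and where a whole thing is asked for, a point or a joint stands for the part that bears it (a point fixed in the world has none). Each returns a list of dicts, best first, with "conf" (0 to 1); they miss things now and then, are a little off and sometimes report something else, mostly with a low value. They report only what shows in the picture. A call takes as long as a camera call.
- regions_of(camera, thing): "region" (420x560 bool, what is visible of it) and "bbox" ([centre column, centre row, width, height] in pixels, round what is visible of it).
The state is a dict: "time": time; "qpos": joint angles; "dq": joint speeds; "effort": joint torques, N m; "tcp_pos": TCP position; "orientation": TCP orientation; "ft_force": force on the tool from outside, world axes, zero at the start; "ft_torque": the same for the moment, N m; "gripper_width": finger opening in mm.
Only numpy, scipy, OpenCV 4.12 (cv2) and the standard library are available. Lean on these libraries where they do the work, as an engineer would, in place of code of your own. Each camera call takes 0.05 s, during which the arm holds its last target.

TASK

Check the travel of the sprung tensioner arm on its test plate: push its roller along the scale until you feel the rubber stop hidden in the housing, lean on the stop for a moment with about 15 N at the roller (not over 20 N), then let the arm go slowly all the way back to rest without letting it snap. The slip needle stays where the arm has carried it, so do not touch it: slide the index tab along the scale until its tip stands exactly opposite the needle's tip, and let go. Leave the other things on and round the plate alone.

Things in the scene. Friction and masses are not known exactly. Their poses are not given: they have to be found in the camera images.
- tensioner_plate: grey steel test plate, 250 (x) x 260 (y) x 12 mm, screwed to the bench; origin at the centre of its underside, z up. A dark round housing (90 mm diameter, up to 46 mm above the bench) stands on it at x = +70 mm, y = 0; seen from the housing the sprung arm, the needle and the scale lie towards the plate's -x side
- pivot (a point): the upright axis about which arm, needle and index tab all turn, at the height of the plate's top (12 mm above the bench)
- spring_housing: the dark round housing, 90 mm diameter, 34 mm high above the plate, origin on the pivot axis at the plate's top; it does not move. In it, out of sight, is the arm's rubber stop: the arm meets it after 0.45 to 0.80 rad of travel, each time elsewhere, and it then yields about 1 mm at the roller for every 3 N
- tensioner_arm: the sprung arm (16 mm wide aluminium bar, 24-32 mm above the bench) with its roller; origin on the pivot axis at the plate's top, x outward along the arm. At rest it points to the plate's -x, +y corner; it is pushed anticlockwise (from above), towards the plate's -y side. Its spring takes 3 N at the roller at rest, rising to 8 N at 0.8 rad; let go, it snaps back
- roller (a point): centre of the upright black roller on the arm's free end, where the arm is pushed: 24 mm diameter, 33 to 70 mm above the bench (this point at 52 mm), axis 105 mm from the pivot axis
- roller_rest (a point): where point roller lies while the arm is at rest
- slip_needle: thin steel slip needle turning about the pivot, origin on the axis at the plate's top, x axis outward along the needle; the arm's pin carries it along, so it shows the largest arm angle reached, and light friction keeps it there. It is 4 mm wide, 16 to 19 mm above the bench, and lies under the arm's path, just ahead of the arm
- needle_tip (a point): outer tip of the slip needle, 144 mm from the pivot axis; its x axis points outward along the needle, y towards growing angle
- index_tab (a joint): angle of the index tab in rad; 0 at the scale's zero line, growing anticlockwise seen from above like the arm's angle. It starts beyond the arm's reach, between 0.95 and 1.10
- index_tip (a point): inner tip of the index tab's small steel pointer, 148 mm from the pivot axis
- index_grip (a point): grasp point on the index tab: centre of its upright black fin, 50 mm above the bench, 170 mm from the pivot axis. Fin 12 mm thick along the scale, 18 mm radially, top 64 mm above the bench, on a 30 x 24 mm foot (top 23 mm above the bench). The tab turns about the pivot and stays where it is left; sliding it takes about 2 N
- label_roll: roll of labels, 58 mm diameter, 24 mm high, lying loose on the plate's +x, -y corner; to be left alone
- bench_timer: white timer 64 x 64 x 22 mm, loose on the bench to the left; to be left alone
- marker_black: marker pen 134 mm long, loose on the bench to the left; to be left alone

How it is judged (in metres and radians):
On the way, in this order (a step that is already met when the one before it is completed fails the run):
1. the arm is leaned on its hidden stop: at least 3 N more at the roller than the spring takes (10 N on the stop itself), for 0.3 s (contact force between tensioner_arm and spring_housing above 10 N), for 0.3 s.
2. the arm is back at rest, its roller within 4 mm of its place (horizontal distance between roller and roller_rest below 0.004 m), for 0.2 s.
At the end, for the whole second after the job is handed in: the arm is back at rest (roller within 4 mm of its place), the slip needle still shows the deflection reached, and the index tab's tip stands opposite the needle's tip within 3 mm along the scale (horizontal distance between roller and roller_rest below 0.004 m and y of index_tip in the frame of needle_tip between -0.003 and 0.003 m and x of index_tip in the frame of needle_tip above 0 m); the robot touches nothing.
It fails at once if the stop is pressed too hard: over 15 N at the roller beyond the spring (52 N on the stop itself) (contact force between tensioner_arm and spring_housing above 52 N).
It fails at once if the arm moves faster than 2.5 rad/s (it snaps back) (angular speed of tensioner_arm above 2.5 rad/s).
It fails at once if the robot touches the slip needle (contact force between any of the fingers, the arm and slip_needle above 0.5 N).
It fails at once if the label roll, the timer or the marker is moved by more than 10 mm (distance of any of label_roll, bench_timer, marker_black from where it was at the start of the episode above 0.01 m).
It also fails if it takes over 67 s, if anything falls off the work surface, if the arm or the gripper's body presses on something with over 40 N, if the wrist force passes 120 N, or if a joint passes its speed limit or range.

## Working session

There is one attempt and no reset: what is moved stays moved. The work goes in short steps, Python scripts to look and compute and a tool call to move; the robot and the scene stay as the last step left them, time stands still between calls to the robot, and variables do not carry over. Pictures are saved under pics/ and viewed, and the job is handed in when it is done.

Besides the shell and the picture viewer there is one more tool, called after ">>>" by a JSON object that holds its "name" and its "arguments". move_arm: Moves the arm, as the interface text tells. Its arguments: {"type":"object","properties":{"steps":{"type":"array"}},"required":["steps"]}

```bash
ls; mkdir -p pics; python3 - <<'E'
from rig import manip, get_image, ticket, regions_of
import cv2, numpy as np
s=manip.sense(); print(s)
for c in ("scene","top"):
    d=get_image(c); cv2.imwrite(f"pics/{c}0.png",d["img"][:,:,::-1]); np.savez(f"pics/{c}0.npz",**d)
    print(c,d["K"],d["R"],d["t"])
E
```

```text
pics
{'time': 0.0, 'qpos': array([ 1.48061170e+00,  3.85550615e-01,  6.60081089e-03, -5.09821880e-04,
       -1.19401066e+00, -2.58600478e-01]), 'dq': array([ 0.0003858 , -0.00108866, -0.00046219, -0.00013616, -0.0004054 ,
        0.0003175 ]), 'effort': array([-6.08408627e-04, -3.92285013e+01,  1.88403726e+01,  4.18639228e+00,
       -4.55453672e-03, -8.45890526e-06]), 'tcp_pos': array([213.35894017, 586.75726039, 205.41384732]), 'orientation': array([ 1.09816251e-03,  9.84815193e-01, -1.73602447e-01, -1.45077169e-04]), 'ft_force': array([ 0.59807304,  0.14470466, -0.04360088]), 'ft_torque': array([-0.01116613,  0.00222982, -0.03648729]), 'gripper_width': 85.47520981821913}
scene [[437.44194079   0.         281.43426592]
 [  0.         437.44194079 210.23130118]
 [  0.           0.           1.        ]] [[-0.47121173 -0.88201093  0.00402938]
 [-0.45326966  0.23823396 -0.85894772]
 [ 0.75664134 -0.40657264 -0.51204743]] [360.22128706 252.3610356  663.7776142 ]
top [[441.10576705   0.         283.04525259]
 [  0.         441.10576705 204.0624738 ]
 [  0.           0.           1.        ]] [[ 0.05397891 -0.99853879  0.00256111]
 [-0.97161919 -0.05311492 -0.2305102 ]
 [ 0.23030941  0.00995427 -0.97306654]] [118.40026061 551.92374826 986.67223736]
```

View pics/scene0.png

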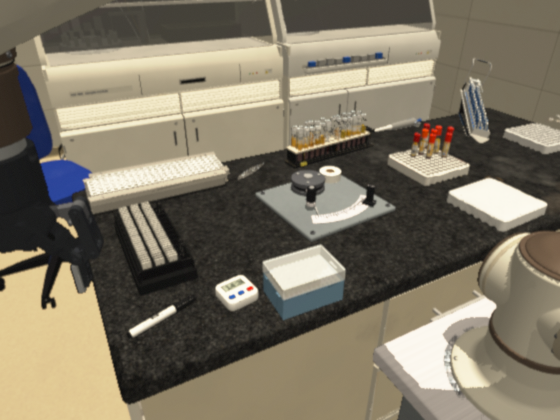

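View pics/top0.png

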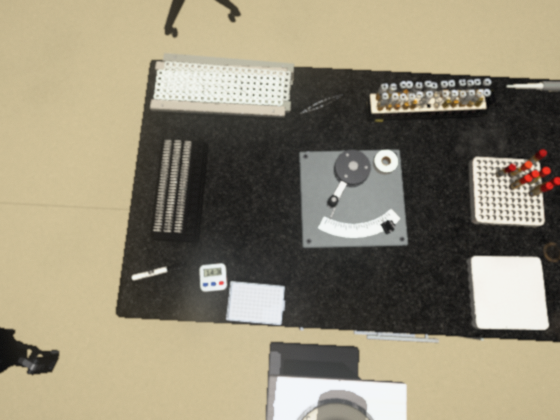

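```bash
python3 - <<'E'
from rig import manip, get_image, ticket, regions_of
import numpy as np
out={}
for c in ("top","scene"):
  for t in ("tensioner_plate","spring_housing","tensioner_arm","slip_needle","index_tab","label_roll","bench_timer","marker_black","roller"):
    r=regions_of(c,t)
    print(c,t,[(round(x["conf"],2),np.round(x["bbox"],1).tolist(),int(x["region"].sum())) for x in r[:2]])
    if r: out[c+"_"+t]=r[0]["region"]
np.savez("pics/reg0.npz",**out)
E
```

```text
top tensioner_plate []
top spring_housing [(0.75, [352.4, 170.2, 38.9, 35.3], 1108)]
top tensioner_arm [(0.71, [336.0, 196.0, 20.3, 27.6], 165), (0.23, [352.2, 169.4, 41.8, 33.8], 1077)]
top slip_needle [(0.74, [350.8, 168.2, 39.9, 38.6], 1032)]
top index_tab [(0.67, [388.4, 226.9, 12.8, 10.1], 110)]
top label_roll [(0.91, [383.3, 163.3, 22.2, 25.6], 451)]
top bench_timer [(0.96, [213.8, 277.2, 31.3, 26.2], 696)]
top marker_black [(0.71, [159.5, 271.5, 58.4, 15.8], 326), (0.57, [383.1, 163.1, 25.5, 27.1], 478)]
top roller [(0.72, [336.3, 193.8, 19.8, 29.8], 237)]
scene tensioner_plate [(0.66, [326.9, 210.9, 141.4, 63.9], 4681), (0.36, [369.6, 196.6, 14.8, 23.6], 225)]
scene spring_housing [(0.81, [308.1, 181.9, 30.9, 26.2], 694)]
scene tensioner_arm [(0.62, [312.2, 196.1, 15.7, 15.9], 212)]
scene slip_needle []
scene index_tab [(0.51, [365.4, 195.7, 9.5, 24.4], 187)]
scene label_roll [(0.72, [331.5, 177.1, 24.6, 16.5], 288)]
scene bench_timer [(0.88, [235.4, 295.3, 45.0, 35.4], 972), (0.51, [311.6, 195.3, 9.1, 17.4], 196)]
scene marker_black [(0.89, [159.8, 317.8, 70.8, 41.7], 640)]
scene roller [(0.62, [311.7, 194.6, 11.4, 19.6], 214)]
```

```bash
python3 - <<'E'
import cv2
a=cv2.imread("pics/top0.png")[140:255,290:415]; cv2.imwrite("pics/topc.png",cv2.resize(a,None,fx=5,fy=5,interpolation=cv2.INTER_CUBIC))
a=cv2.imread("pics/scene0.png")[160:240,250:400]; cv2.imwrite("pics/scenec.png",cv2.resize(a,None,fx=5,fy=5,interpolation=cv2.INTER_CUBIC))
E
```

```text
(no output)
```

View pics/topc.png

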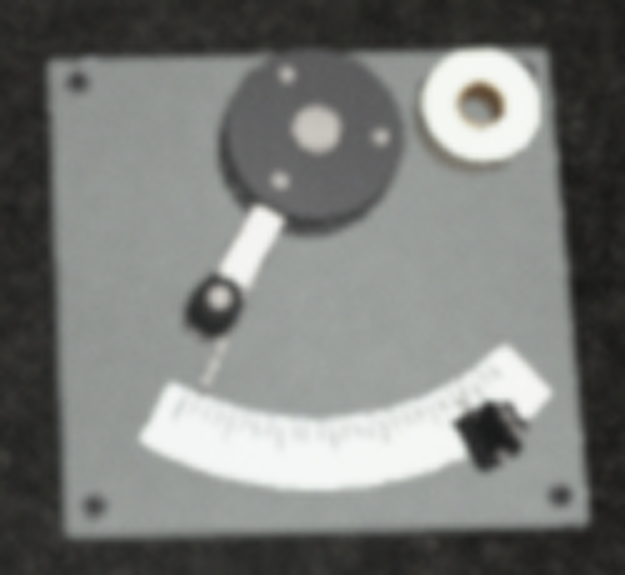

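View pics/scenec.png

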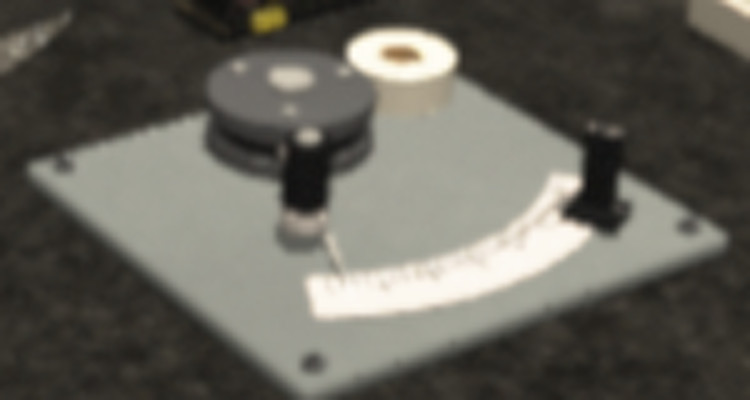

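```bash
cat > h.py <<'E'
import numpy as np, cv2
from scipy.optimize import least_squares
C={c:dict(np.load(f"pics/{c}0.npz")) for c in("top","scene")}
def proj(c,X):
    d=C[c];p=np.atleast_2d(X)@d["R"].T+d["t"];p=p@d["K"].T;return p[:,:2]/p[:,2:]
def ray(c,uv,z):
    d=C[c];r=d["R"].T@np.linalg.solve(d["K"],[uv[0],uv[1],1]);o=-d["R"].T@d["t"];return o+r*(z-o[2])/r[2]
def T(uv):return np.array(uv)/5+[290,140]-0.4
def S(uv):return np.array(uv)/5+[250,160]-0.4
E
python3 - <<'E'
from h import *
tc=[((125,130),T((48,62))),((125,-130),T((548,50))),((-125,-130),T((588,524))),((-125,130),T((66,537)))]
sc=[((125,130),S((30,166))),((-125,130),S((303,393))),((-125,-130),S((727,238)))]
def fit(l):
    def f(p):
        c,s=np.cos(p[2]),np.sin(p[2]);r=[]
        for cam,ll in l:
            for (x,y),uv in ll: r+=list(proj(cam,[p[0]+c*x-s*y,p[1]+s*x+c*y,12])[0]-uv)
        return r
    q=least_squares(f,[520,0,0]);return q.x,np.abs(q.fun).max()
for l in ([("top",tc)],[("scene",sc)],[("top",tc),("scene",sc)]):
    p,e=fit(l);print(p,e)
    c,s=np.cos(p[2]),np.sin(p[2]);pv=p[:2]+70*np.array([c,s]);print("pivot",pv)
print("hous top",ray("top",T((316,128)),46),"scene",ray("scene",S((291,77)),46))
print("roller",ray("top",T((217,298)),71),ray("scene",S((310,134)),71))
print("needle tip",ray("top",T((206,383)),17.5),ray("scene",S((341,275)),17.5))
print("fin top",ray("top",T((490,428)),64),ray("scene",S((604,130)),64))
def ang(P): return 
E
```

```text
[ 5.84918312e+02 -2.36400705e+01  7.84571901e-02] 0.8807371896844529
pivot [654.70297867 -18.15369979]
[ 5.82918584e+02 -2.33951222e+01  7.02044174e-02] 1.2926564258219173
pivot [652.74615202 -18.48484878]
[ 5.84478398e+02 -2.36558668e+01  7.65482575e-02] 1.4481553751519982
pivot [654.27341103 -18.30272023]
hous top [657.28263678 -18.88894278  46.        ] scene [661.65540334 -23.48162043  46.        ]
roller [561.42327852  30.33859736  71.        ] [561.68702746  27.2370769   71.        ]
needle tip [531.3787178   28.91520279  17.5       ] [518.68225977  33.97734944  17.5       ]
fin top [ 507.06958132 -100.76357767   64.        ] [ 510.23371693 -108.58926953   64.        ]
```

```bash
cat >> h.py <<'E'
from scipy.spatial.transform import Rotation as Ro
def cur():
    from rig import manip
    s=manip.sense();q=s["orientation"];return s,np.array(s["tcp_pos"]),Ro.from_quat([q[1],q[2],q[3],q[0]])
def toolR(ydeg): # tool down, tool y axis at world angle ydeg
    a=np.radians(ydeg);y=np.array([np.cos(a),np.sin(a),0]);z=np.array([0,0,-1.]);x=np.cross(y,z)
    return Ro.from_matrix(np.array([x,y,z]).T)
def rows(targets,claw):
    """targets list of (pos, ydeg)"""
    s,p,R=cur();o=[]
    for P,yd in targets:
        d=R.inv().apply(np.array(P,float)-p);r=(R.inv()*toolR(yd)).as_rotvec()
        o.append([round(float(v),1) for v in d]+[round(float(v),3) for v in r]+[claw])
    print("t",round(s["time"],2),"tcp",np.round(p,1),"F",np.round(s["ft_force"],1),"w",round(s["gripper_width"],1))
    for r in o: print(r)
def lin(P,yd,n=5,fr=None):
    s,p,R=cur();y=R.apply([0,1,0]);y0=np.degrees(np.arctan2(y[1],y[0]))
    dy=(yd-y0+180)%360-180
    return [(p+(np.array(P)-p)*k/n,y0+dy*k/n) for k in range(1,n+1)]
E
python3 -c "
from h import *
rows(lin((584,69,180),-117.4,15)[::1],0)"
```

```text
t 1.0 tcp [213.6 587.4 206.5] F [ 0.  -0.6  0.8] w 85.0
[35.0, 24.0, 1.8, -0.0, -0.0, 0.009, 0]
[70.0, 48.1, 3.5, -0.0, -0.0, 0.017, 0]
[105.1, 72.1, 5.3, -0.0, -0.0, 0.026, 0]
[140.1, 96.2, 7.1, -0.0, -0.0, 0.035, 0]
[175.1, 120.2, 8.8, -0.0, -0.0, 0.043, 0]
[210.1, 144.2, 10.6, -0.0, -0.0, 0.052, 0]
[245.1, 168.3, 12.4, -0.0, -0.0, 0.06, 0]
[280.1, 192.3, 14.1, -0.0, -0.0, 0.069, 0]
[315.2, 216.3, 15.9, -0.0, -0.0, 0.078, 0]
[350.2, 240.4, 17.7, -0.0, -0.0, 0.086, 0]
[385.2, 264.4, 19.4, -0.0, -0.0, 0.095, 0]
[420.2, 288.5, 21.2, -0.0, -0.0, 0.104, 0]
[455.2, 312.5, 23.0, -0.0, -0.0, 0.112, 0]
[490.2, 336.5, 24.7, -0.0, -0.0, 0.121, 0]
[525.3, 360.6, 26.5, -0.0, -0.0, 0.129, 0]
```

>>> {"name": "move_arm", "arguments": {"steps": [35, 24, 2, 0, 0, 0.009, 0, 70, 48, 3.5, 0, 0, 0.017, 0, 105, 72, 5, 0, 0, 0.026, 0, 140, 96, 7, 0, 0, 0.035, 0, 175, 120, 9, 0, 0, 0.043, 0]}}

```text
time: 1.5
tcp_pos: [337.8, 413.4, 197.7]
orientation: [-0.0, 0.981, -0.195, 0.0]
ft_force: [-0.5, 0.6, -0.1]
gripper_width: 12.5
```

>>> {"name": "move_arm", "arguments": {"steps": [35, 24, 2, 0, 0, 0.009, 0, 70, 48, 3.5, 0, 0, 0.017, 0, 105, 72, 5, 0, 0, 0.026, 0, 140, 96, 7, 0, 0, 0.035, 0, 175, 120, 9, 0, 0, 0.043, 0]}}

```text
time: 2.0
tcp_pos: [454.5, 234.2, 189.0]
orientation: [-0.001, 0.976, -0.216, 0.0]
ft_force: [0.7, 0.3, 0.0]
gripper_width: 0.0
```

```bash
python3 -c "
from h import *
rows(lin((584,69,150),-117.4,5),0)"
```

```text
t 2.0 tcp [454.5 234.2 189. ] F [0.7 0.3 0. ] w 0.0
[37.4, 19.1, 7.8, -0.001, -0.0, 0.009, 0]
[74.8, 38.2, 15.6, -0.001, -0.0, 0.017, 0]
[112.2, 57.2, 23.4, -0.001, -0.0, 0.026, 0]
[149.6, 76.3, 31.1, -0.001, -0.0, 0.035, 0]
[187.0, 95.4, 38.9, -0.001, -0.0, 0.044, 0]
```

>>> {"name": "move_arm", "arguments": {"steps": [37, 19, 8, 0, 0, 0.009, 0, 75, 38, 15, 0, 0, 0.017, 0, 112, 57, 23, 0, 0, 0.026, 0, 149, 76, 31, 0, 0, 0.035, 0, 187, 95, 39, 0, 0, 0.044, 0]}}

```text
time: 2.5
tcp_pos: [585.1, 67.9, 149.9]
orientation: [-0.001, 0.971, -0.237, 0.001]
ft_force: [-0.0, -0.0, -0.4]
gripper_width: -0.2
```

```bash
python3 -c "
from h import *
rows(lin((583,70,44),-117.4,5),0)"
```

```text
t 2.5 tcp [585.1  67.9 149.9] F [-0.  -0.  -0.4] w -0.2
[-0.6, -0.1, 21.2, -0.002, -0.001, -0.0, 0]
[-1.2, -0.3, 42.3, -0.002, -0.001, -0.0, 0]
[-1.8, -0.4, 63.5, -0.002, -0.001, -0.0, 0]
[-2.3, -0.5, 84.7, -0.002, -0.001, -0.001, 0]
[-2.9, -0.7, 105.9, -0.002, -0.001, -0.001, 0]
```

>>> {"name": "move_arm", "arguments": {"steps": [0, 0, 25, 0, 0, 0, 0, -1, 0, 50, 0, 0, 0, 0, -2, 0, 75, 0, 0, 0, 0, -3, 0, 95, 0, 0, 0, 0, -3, 0, 106, 0, 0, 0, 0]}}

```text
time: 3.0
tcp_pos: [581.6, 69.0, 42.0]
orientation: [-0.0, 0.971, -0.237, -0.001]
ft_force: [-1.1, -0.5, 0.9]
gripper_width: 0.2
```

```bash
python3 - <<'E'
from h import *
from rig import get_image
for c in ("scene","top"):
    d=get_image(c); cv2.imwrite(f"pics/{c}1.png",d["img"][:,:,::-1])
a=cv2.imread("pics/top1.png")[140:255,290:415];b=cv2.imread("pics/scene1.png")[130:240,230:400]
cv2.imwrite("pics/c1.png",np.hstack([cv2.resize(a,(375,345)),cv2.resize(b,(425,345))]))
s,p,R=cur();print(s["time"],p,s["ft_force"])
E
```

```text
3.1 [581.70174615  69.06544478  42.39257088] [-0.44376266 -0.60901593 -0.07989032]
```

View pics/c1.png

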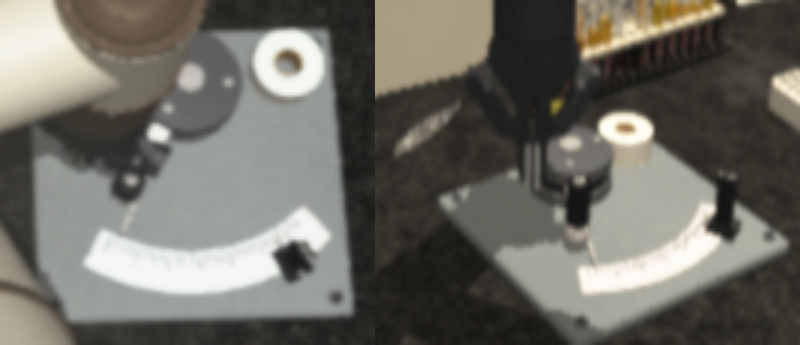

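```bash
python3 - <<'E'
from h import *
P=np.array([581.7,69,42.4])
for c,o,k in(("top",(290,140),3),("scene",(230,130),(2.5,3.136))):
    q=proj(c,[P,[561.5,29,52],[561.5,29,70]]); print(c,(q-o)*k)
E
python3 - <<'E'
import cv2
a=cv2.imread("pics/scene1.png")[140:220,260:340];cv2.imwrite("pics/c1b.png",cv2.resize(a,None,fx=7,fy=7,interpolation=cv2.INTER_CUBIC))
E
```

```text
top [[ 78.38921831 159.46727834]
 [128.00392833 183.28737772]
 [130.54976824 177.90027504]]
scene [[154.96692235 210.88986859]
 [201.75590287 199.47860268]
 [202.47993641 178.64262912]]
```

View pics/c1b.png

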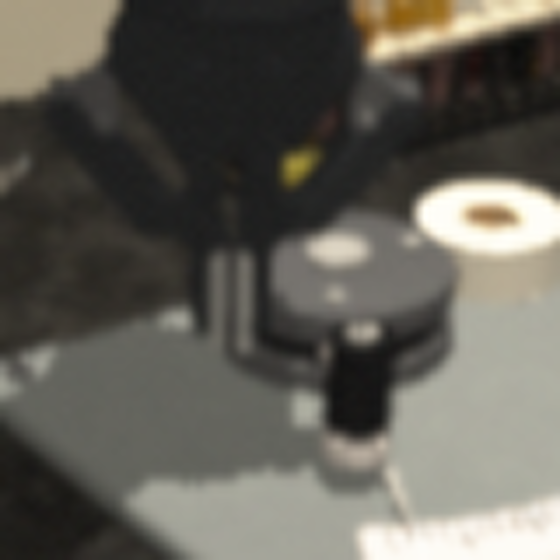

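>>> {"name": "move_arm", "arguments": {"steps": [0, 4, 0, 0, 0, 0, 0, 0, 8, 0, 0, 0, 0, 0, 0, 11, 0, 0, 0, 0, 0, 0, 13, 0, 0, 0, 0, 0, 0, 14, 0, 0, 0, 0, 0]}}

```text
time: 3.6
tcp_pos: [575.4, 56.5, 43.0]
orientation: [-0.0, 0.971, -0.237, -0.0]
ft_force: [0.5, -0.0, -0.4]
gripper_width: -0.0
```

>>> {"name": "move_arm", "arguments": {"steps": [0, 1, 0, 0, 0, 0, 0, 0, 2, 0, 0, 0, 0, 0, 0, 3, 0, 0, 0, 0, 0, 0, 4, 0, 0, 0, 0, 0, 0, 5, 0, 0, 0, 0, 0]}}

```text
time: 4.1
tcp_pos: [573.0, 52.0, 42.9]
orientation: [-0.0, 0.971, -0.237, -0.0]
ft_force: [-0.8, -0.5, -0.2]
gripper_width: 0.2
```

>>> {"name": "move_arm", "arguments": {"steps": [0, 1, 0, 0, 0, 0, 0, 0, 2, 0, 0, 0, 0, 0, 0, 3, 0, 0, 0, 0, 0, 0, 4, 0, 0, 0, 0, 0, 0, 5, 0, 0, 0, 0, 0]}}

```text
time: 4.6
tcp_pos: [570.7, 47.5, 42.9]
orientation: [-0.0, 0.971, -0.237, -0.0]
ft_force: [-1.1, -0.0, -0.8]
gripper_width: 0.1
```

>>> {"name": "move_arm", "arguments": {"steps": [0, 1, 0, 0, 0, 0, 0, 0, 2, 0, 0, 0, 0, 0, 0, 3, 0, 0, 0, 0, 0, 0, 4, 0, 0, 0, 0, 0, 0, 5, 0, 0, 0, 0, 0]}}

```text
time: 5.1
tcp_pos: [568.8, 43.7, 43.0]
orientation: [-0.001, 0.971, -0.237, 0.0]
ft_force: [0.9, 3.3, 0.0]
gripper_width: 0.0
```

```bash
cat >> h.py <<'E'
PV=np.array([655,-18.3])
def arc(ths,claw=0,radial=0,yoff=0,z=None):
    s,p,R=cur();y=R.apply([0,1,0]);y0=np.degrees(np.arctan2(y[1],y[0]));t=[]
    for th in ths:
        v=Ro.from_euler('z',th).apply([p[0]-PV[0],p[1]-PV[1],0]);t.append(((PV[0]+v[0],PV[1]+v[1],z or p[2]),y0+np.degrees(th)))
    v=p[:2]-PV;f=s["ft_force"][:2];u=v/np.hypot(*v);print("r",np.hypot(*v).round(1),"phi",np.degrees(np.arctan2(v[1],v[0]))%360,"ydeg",y0,"Frad",f@u,"Ftan",f@[-u[1],u[0]])
    rows(t,claw)
E
python3 -c "
from h import *
arc(np.arange(1,6)*.05,z=43)"
```

```text
r 106.2 phi 144.2765745144204 ydeg -117.4416414052048 Frad 1.1689409689936365 Ftan -3.223355941503427
t 5.1 tcp [568.8  43.7  43. ] F [0.9 3.3 0. ] w 0.0
[-0.6, 5.3, -0.0, -0.001, 0.0, -0.05, 0]
[-1.0, 10.6, -0.0, -0.001, 0.0, -0.1, 0]
[-1.1, 15.9, -0.0, -0.001, 0.0, -0.15, 0]
[-0.9, 21.2, -0.1, -0.001, 0.0, -0.2, 0]
[-0.5, 26.5, -0.1, -0.001, 0.0, -0.25, 0]
```

>>> {"name": "move_arm", "arguments": {"steps": [-0.6, 5.3, 0, 0, 0, -0.05, 0, -1, 10.6, 0, 0, 0, -0.1, 0, -1.1, 16, 0, 0, 0, -0.15, 0, -0.9, 21, 0, 0, 0, -0.2, 0, -0.5, 26.5, 0, 0, 0, -0.25, 0]}}

```text
time: 5.6
tcp_pos: [556.3, 21.4, 43.0]
orientation: [-0.001, 0.994, -0.113, 0.001]
ft_force: [0.9, 5.8, -0.6]
gripper_width: -0.3
```

```bash
python3 -c "
from h import *
arc(np.arange(1,6)*.03,z=43)"
```

```text
r 106.4 phi 158.08881889475876 ydeg -102.98860820967724 Frad 1.3276868695468738 Ftan -5.736505099088097
t 5.6 tcp [556.3  21.4  43. ] F [ 0.9  5.8 -0.6] w -0.3
[-0.4, 3.2, -0.0, -0.003, -0.001, -0.03, 0]
[-0.8, 6.3, -0.0, -0.003, -0.001, -0.06, 0]
[-1.1, 9.5, -0.1, -0.003, -0.001, -0.09, 0]
[-1.2, 12.7, -0.1, -0.003, -0.001, -0.12, 0]
[-1.3, 15.9, -0.1, -0.003, -0.001, -0.15, 0]
```

>>> {"name": "move_arm", "arguments": {"steps": [-0.4, 3.2, 0, 0, 0, -0.03, 0, -0.8, 6.3, 0, 0, 0, -0.06, 0, -1.1, 9.5, 0, 0, 0, -0.09, 0, -1.2, 12.7, 0, 0, 0, -0.12, 0, -1.3, 15.9, 0, 0, 0, -0.15, 0]}}

```text
time: 6.1
tcp_pos: [551.5, 7.3, 42.9]
orientation: [-0.002, 0.999, -0.038, 0.001]
ft_force: [-0.7, 6.2, 0.5]
gripper_width: 0.2
```

```bash
python3 -c "
from h import *
arc(np.arange(1,6)*.01,z=43)"
```

```text
r 106.6 phi 166.12403137775883 ydeg -94.32032306214107 Frad 2.1726516858558416 Ftan -5.897004764337396
t 6.1 tcp [551.5   7.3  42.9] F [-0.7  6.2  0.5] w 0.2
[-0.2, 1.1, -0.1, -0.004, -0.002, -0.01, 0]
[-0.3, 2.1, -0.1, -0.004, -0.002, -0.02, 0]
[-0.5, 3.2, -0.1, -0.004, -0.002, -0.03, 0]
[-0.6, 4.2, -0.1, -0.004, -0.002, -0.04, 0]
[-0.8, 5.3, -0.1, -0.004, -0.002, -0.05, 0]
```

>>> {"name": "move_arm", "arguments": {"steps": [-0.2, 1.2, 0, 0, 0, -0.012, 0, -0.4, 2.5, 0, 0, 0, -0.024, 0, -0.6, 3.8, 0, 0, 0, -0.036, 0, -0.7, 5, 0, 0, 0, -0.048, 0, -0.9, 6.3, 0, 0, 0, -0.06, 0]}}

```text
time: 6.6
tcp_pos: [550.3, 2.2, 42.9]
orientation: [-0.003, 1.0, -0.007, 0.001]
ft_force: [-0.4, 6.4, 0.4]
gripper_width: 0.2
```

```bash
python3 -c "
from h import *
arc(np.arange(1,6)*.008,z=43)"
```

```text
r 106.7 phi 168.94826648300645 ydeg -90.84286071229356 Frad 1.6507906658859417 Ftan -6.223119199337938
t 6.6 tcp [550.3   2.2  42.9] F [-0.4  6.4  0.4] w 0.2
[-0.1, 0.8, -0.1, -0.006, -0.003, -0.008, 0]
[-0.3, 1.7, -0.1, -0.006, -0.003, -0.016, 0]
[-0.4, 2.5, -0.1, -0.006, -0.003, -0.024, 0]
[-0.6, 3.4, -0.1, -0.006, -0.003, -0.032, 0]
[-0.7, 4.2, -0.1, -0.006, -0.003, -0.04, 0]
```

>>> {"name": "move_arm", "arguments": {"steps": [-0.1, 0.8, 0, -0.004, -0.003, -0.008, 0, -0.3, 1.7, 0, -0.006, -0.003, -0.016, 0, -0.4, 2.5, 0, -0.006, -0.003, -0.024, 0, -0.6, 3.4, 0, -0.006, -0.003, -0.032, 0, -0.7, 4.2, 0, -0.006, -0.003, -0.04, 0]}}

```text
time: 7.1
tcp_pos: [549.6, -0.9, 42.9]
orientation: [-0.001, 1.0, 0.013, 0.0]
ft_force: [0.2, 6.4, 0.5]
gripper_width: -0.1
```

>>> {"name": "move_arm", "arguments": {"steps": [-0.1, 0.8, 0, 0, 0, -0.008, 0, -0.3, 1.7, 0, 0, 0, -0.016, 0, -0.4, 2.5, 0, 0, 0, -0.024, 0, -0.6, 3.4, 0, 0, 0, -0.032, 0, -0.7, 4.2, 0, 0, 0, -0.04, 0]}}

```text
time: 7.6
tcp_pos: [549.0, -3.9, 42.9]
orientation: [-0.001, 0.999, 0.033, 0.0]
ft_force: [0.5, 6.9, 0.0]
gripper_width: 0.4
```

>>> {"name": "move_arm", "arguments": {"steps": [-0.1, 0.8, 0, 0, 0, -0.008, 0, -0.2, 1.7, 0, 0, 0, -0.016, 0, -0.3, 2.5, 0, 0, 0, -0.024, 0, -0.4, 3.4, 0, 0, 0, -0.032, 0, -0.5, 4.2, 0, 0, 0, -0.04, 0]}}

```text
time: 8.1
tcp_pos: [548.6, -7.0, 42.9]
orientation: [-0.002, 0.999, 0.053, 0.0]
ft_force: [0.0, 6.5, 0.9]
gripper_width: 0.1
```

>>> {"name": "move_arm", "arguments": {"steps": [-0.1, 0.8, 0, 0, 0, -0.008, 0, -0.2, 1.7, 0, 0, 0, -0.016, 0, -0.3, 2.5, 0, 0, 0, -0.024, 0, -0.4, 3.4, 0, 0, 0, -0.032, 0, -0.5, 4.2, 0, 0, 0, -0.04, 0]}}

```text
time: 8.6
tcp_pos: [548.2, -10.1, 42.9]
orientation: [-0.003, 0.997, 0.073, 0.0]
ft_force: [-1.3, 7.3, 0.3]
gripper_width: 0.2
```

```bash
python3 -c "
from h import *
arc(np.arange(1,6)*.008,z=43)"
```

```text
r 107.2 phi 175.60661623913174 ydeg -81.58980543086442 Frad 1.8478982391425978 Ftan -7.17097750519318
t 8.6 tcp [548.2 -10.1  42.9] F [-1.3  7.3  0.3] w 0.2
[-0.2, 0.8, -0.1, -0.005, -0.001, -0.008, 0]
[-0.4, 1.7, -0.1, -0.005, -0.001, -0.016, 0]
[-0.5, 2.5, -0.1, -0.005, -0.001, -0.024, 0]
[-0.7, 3.4, -0.2, -0.005, -0.001, -0.032, 0]
[-0.9, 4.2, -0.2, -0.005, -0.001, -0.04, 0]
```

>>> {"name": "move_arm", "arguments": {"steps": [-0.2, 0.8, 0, -0.003, 0, -0.003, 0, -0.4, 1.7, 0, -0.005, 0, -0.006, 0, -0.5, 2.5, 0, -0.005, 0, -0.01, 0, -0.7, 3.4, 0, -0.005, 0, -0.013, 0, -0.8, 4.2, 0, -0.005, 0, -0.016, 0]}}

```text
time: 9.1
tcp_pos: [548.0, -13.1, 42.9]
orientation: [-0.001, 0.997, 0.081, 0.001]
ft_force: [-1.0, 6.9, 1.2]
gripper_width: 0.2
```

>>> {"name": "move_arm", "arguments": {"steps": [-0.2, 0.8, 0, 0, 0, -0.006, 0, -0.3, 1.7, 0, 0, 0, -0.012, 0, -0.5, 2.5, 0, 0, 0, -0.018, 0, -0.6, 3.4, 0, 0, 0, -0.024, 0, -0.7, 4.2, 0, 0, 0, -0.03, 0]}}

```text
time: 9.6
tcp_pos: [547.9, -16.1, 42.8]
orientation: [-0.002, 0.995, 0.097, 0.001]
ft_force: [-1.8, 7.4, 1.4]
gripper_width: -0.0
```

>>> {"name": "move_arm", "arguments": {"steps": [-0.1, 0.8, 0, 0, 0, -0.006, 0, -0.2, 1.7, 0, 0, 0, -0.012, 0, -0.4, 2.5, 0, 0, 0, -0.018, 0, -0.5, 3.4, 0, 0, 0, -0.024, 0, -0.6, 4.2, 0, 0, 0, -0.03, 0]}}

```text
time: 10.1
tcp_pos: [547.8, -18.6, 42.8]
orientation: [-0.003, 0.994, 0.112, 0.001]
ft_force: [-2.0, 10.1, 0.5]
gripper_width: 0.1
```

```bash
python3 -c "
from h import *
arc(np.arange(1,6)*.008,z=43)"
```

```text
r 107.2 phi 180.15464277745957 ydeg -77.19444902084437 Frad 1.9636701364073552 Ftan -10.074071201877102
t 10.1 tcp [547.8 -18.6  42.8] F [-2.  10.1  0.5] w 0.1
[-0.2, 0.8, -0.2, -0.005, -0.003, -0.008, 0]
[-0.4, 1.7, -0.2, -0.005, -0.003, -0.016, 0]
[-0.5, 2.5, -0.2, -0.005, -0.003, -0.024, 0]
[-0.7, 3.4, -0.2, -0.005, -0.003, -0.032, 0]
[-0.9, 4.2, -0.2, -0.005, -0.003, -0.04, 0]
```

>>> {"name": "move_arm", "arguments": {"steps": [-0.2, 1.5, 0, 0, 0, -0.005, 0, -0.4, 2.7, 0, 0, 0, -0.01, 0, -0.4, 3.6, 0, 0, 0, -0.012, 0, -0.4, 3.6, 0, 0, 0, -0.012, 0, -0.4, 3.6, 0, 0, 0, -0.012, 0]}}

```text
time: 10.6
tcp_pos: [547.8, -20.0, 42.8]
orientation: [-0.004, 0.993, 0.117, 0.001]
ft_force: [-3.1, 12.4, 2.0]
gripper_width: 0.3
```

>>> {"name": "move_arm", "arguments": {"steps": [-0.2, 2.7, 0, 0, 0, -0.005, 0, -0.3, 3.3, 0, 0, 0, -0.005, 0, -0.3, 3.3, 0, 0, 0, -0.005, 0, -0.3, 3.3, 0, 0, 0, -0.005, 0, -0.3, 3.3, 0, 0, 0, -0.005, 0]}}

```text
time: 11.1
tcp_pos: [547.8, -20.8, 42.8]
orientation: [-0.006, 0.993, 0.12, 0.001]
ft_force: [-2.7, 12.4, 1.7]
gripper_width: -0.1
```

```bash
python3 - <<'E'
from h import *
from rig import get_image
for c in ("scene","top"):
    d=get_image(c); cv2.imwrite(f"pics/{c}2.png",d["img"][:,:,::-1])
arc([-.02,-.04,-.06,-.08,-.1],z=43)
E
```

```text
r 107.2 phi 181.30644944122096 ydeg -76.22225222279772 Frad 3.114772420009653 Ftan -11.135073754985495
t 11.2 tcp [547.9 -20.7  42.8] F [-3.4 11.1  2. ] w 0.0
[0.5, -2.1, -0.1, -0.011, -0.004, 0.02, 0]
[1.0, -4.2, -0.1, -0.011, -0.004, 0.04, 0]
[1.6, -6.2, -0.1, -0.011, -0.004, 0.06, 0]
[2.2, -8.3, -0.1, -0.011, -0.004, 0.08, 0]
[2.8, -10.3, -0.0, -0.011, -0.003, 0.1, 0]
```

>>> {"name": "move_arm", "arguments": {"steps": [-0.2, 2.7, 0, -0.005, 0, 0, 0, -0.3, 3.8, 0, -0.01, 0, 0, 0, -0.3, 3.8, 0, -0.01, 0, 0, 0, -0.3, 3.8, 0, -0.01, 0, 0, 0, -0.3, 3.8, 0, -0.01, 0, 0, 0]}}

```text
time: 11.7
tcp_pos: [548.0, -21.8, 42.8]
orientation: [-0.002, 0.993, 0.12, 0.002]
ft_force: [-2.9, 12.7, 2.2]
gripper_width: 0.2
```

>>> {"name": "move_arm", "arguments": {"steps": [-0.2, 2.7, 0, 0, 0, 0, 0, -0.3, 4, 0, 0, 0, 0, 0, -0.3, 4, 0, 0, 0, 0, 0, -0.3, 4, 0, 0, 0, 0, 0, -0.3, 4, 0, 0, 0, 0, 0]}}

```text
time: 12.2
tcp_pos: [548.1, -22.7, 42.8]
orientation: [-0.004, 0.993, 0.12, 0.002]
ft_force: [-3.8, 15.7, 2.9]
gripper_width: -0.1
```

```bash
python3 - <<'E'
from h import *
from rig import manip
for i in range(1): print(manip.sense()["ft_force"])
arc([-.02,-.04,-.06,-.08,-.1],z=43)
arc([-.05,-.1,-.15,-.2,-.25],z=43)
E
```

```text
[-3.80606617 15.74594979  2.86998674]
r 107.0 phi 182.37828444042236 ydeg -76.22983211898452 Frad 3.1493784452822977 Ftan -15.890326923102078
t 12.2 tcp [548.1 -22.7  42.8] F [-3.8 15.7  2.9] w -0.1
[0.4, -2.1, -0.2, -0.008, -0.005, 0.02, 0]
[0.9, -4.2, -0.2, -0.008, -0.005, 0.04, 0]
[1.5, -6.3, -0.2, -0.008, -0.005, 0.06, 0]
[2.0, -8.3, -0.2, -0.008, -0.005, 0.08, 0]
[2.6, -10.4, -0.1, -0.008, -0.005, 0.1, 0]
r 107.0 phi 182.37828444042236 ydeg -76.22983211898452 Frad 3.1493784452822977 Ftan -15.890326923102078
t 12.2 tcp [548.1 -22.7  42.8] F [-3.8 15.7  2.9] w -0.1
[1.2, -5.2, -0.2, -0.008, -0.005, 0.05, 0]
[2.6, -10.4, -0.1, -0.008, -0.005, 0.1, 0]
[4.3, -15.4, -0.1, -0.008, -0.005, 0.15, 0]
[6.3, -20.4, -0.0, -0.008, -0.004, 0.2, 0]
[8.5, -25.3, 0.0, -0.008, -0.004, 0.25, 0]
```

>>> {"name": "move_arm", "arguments": {"steps": [0.8, -3, 0, -0.004, -0.003, 0.03, 0, 1.9, -8, 0, -0.008, -0.004, 0.08, 0, 3.5, -13, 0, -0.008, -0.004, 0.13, 0, 5.4, -18, 0, -0.008, -0.004, 0.18, 0, 7.6, -23, 0, -0.008, -0.004, 0.23, 0]}}

```text
time: 12.7
tcp_pos: [550.1, 2.6, 43.0]
orientation: [-0.001, 1.0, 0.004, 0.0]
ft_force: [-0.2, 5.4, 0.2]
gripper_width: 0.0
```

```bash
python3 - <<'E'
from h import *
arc([-.05,-.1,-.15,-.2,-.25],z=43)
E
```

```text
r 107.0 phi 168.71858783452987 ydeg -89.51507666718167 Frad 1.299055561687456 Ftan -5.254045816992839
t 12.7 tcp [550.1   2.6  43. ] F [-0.2  5.4  0.2] w 0.0
[1.2, -5.2, -0.0, -0.001, -0.001, 0.05, 0]
[2.7, -10.3, -0.0, -0.001, -0.001, 0.1, 0]
[4.4, -15.4, -0.0, -0.001, -0.001, 0.15, 0]
[6.4, -20.4, -0.0, -0.001, -0.001, 0.2, 0]
[8.7, -25.2, 0.0, -0.001, -0.001, 0.25, 0]
```

>>> {"name": "move_arm", "arguments": {"steps": [1.2, -5, 0, 0, 0, 0.05, 0, 2.5, -9.5, 0, 0, 0, 0.1, 0, 3.9, -14, 0, 0, 0, 0.15, 0, 5.6, -18.5, 0, 0, 0, 0.2, 0, 7.5, -22.7, 0, 0, 0, 0.24, 0]}}

```text
time: 13.2
tcp_pos: [558.0, 26.4, 43.1]
orientation: [-0.001, 0.993, -0.116, 0.001]
ft_force: [0.5, 3.7, -1.5]
gripper_width: 0.1
```

```bash
python3 - <<'E'
from h import *
arc([-.03,-.06,-.09,-.12,-.15],z=43)
E
```

```text
r 106.8 phi 155.27664927622203 ydeg -103.34384684225301 Frad 1.1005451165623295 Ftan -3.552724538394741
t 13.2 tcp [558.   26.4  43.1] F [ 0.5  3.7 -1.5] w 0.1
[0.7, -3.1, 0.1, -0.003, -0.002, 0.03, 0]
[1.5, -6.2, 0.1, -0.003, -0.002, 0.06, 0]
[2.3, -9.3, 0.1, -0.003, -0.002, 0.09, 0]
[3.3, -12.4, 0.1, -0.003, -0.001, 0.12, 0]
[4.3, -15.4, 0.1, -0.003, -0.001, 0.15, 0]
```

>>> {"name": "move_arm", "arguments": {"steps": [0.7, -3, 0, 0, 0, 0.03, 0, 1.5, -6, 0, 0, 0, 0.06, 0, 2.3, -9, 0, 0, 0, 0.09, 0, 3.3, -12, 0, 0, 0, 0.12, 0, 4.3, -15, 0, 0, 0, 0.15, 0]}}

```text
time: 13.7
tcp_pos: [566.1, 40.6, 43.1]
orientation: [-0.002, 0.982, -0.191, 0.001]
ft_force: [0.8, 2.8, -1.1]
gripper_width: 0.0
```

>>> {"name": "move_arm", "arguments": {"steps": [0.3, -1.3, 0, 0, 0, 0.012, 0, 0.6, -2.6, 0, 0, 0, 0.024, 0, 0.9, -4, 0, 0, 0, 0.036, 0, 1.2, -5.3, 0, 0, 0, 0.048, 0, 1.5, -6.6, 0, 0, 0, 0.06, 0]}}

```text
time: 14.2
tcp_pos: [569.5, 45.6, 43.1]
orientation: [-0.001, 0.975, -0.221, 0.001]
ft_force: [-0.1, 0.1, -0.3]
gripper_width: -0.0
```

>>> {"name": "move_arm", "arguments": {"steps": [0, -3, 0, 0, 0, 0, 0, 0, -7, 0, 0, 0, 0, 0, 0, -12, 0, 0, 0, 0, 0, 0, -20, -20, 0, 0, 0, 0, 0, -20, -50, 0, 0, 0, 0]}}

```text
time: 14.7
tcp_pos: [577.1, 63.8, 91.8]
orientation: [0.0, 0.975, -0.22, -0.001]
ft_force: [-0.4, 1.3, 0.5]
gripper_width: -0.2
```

>>> {"name": "move_arm", "arguments": {"steps": [0, 0, -40, 0, 0, 0, 0.35, 0, -20, -80, 0, 0, 0, 0.35, 0, -65, -80, 0, 0, 0, 0.35, 0, -110, -80, 0, 0, 0, 0.35, 0, -150, -80, 0, 0, 0, 0.35]}}

```text
time: 15.2
tcp_pos: [642.4, 201.0, 172.4]
orientation: [-0.0, 0.975, -0.22, -0.001]
ft_force: [0.4, -0.2, 1.0]
gripper_width: 29.9
```

```bash
python3 - <<'E'
from h import *
from rig import get_image
for c in ("scene","top"):
    d=get_image(c); cv2.imwrite(f"pics/{c}3.png",d["img"][:,:,::-1])
a=cv2.imread("pics/top3.png")[140:255,290:415]; cv2.imwrite("pics/topc3.png",cv2.resize(a,None,fx=5,fy=5,interpolation=cv2.INTER_CUBIC))
a=cv2.imread("pics/scene3.png")[160:240,250:400]; cv2.imwrite("pics/scenec3.png",cv2.resize(a,None,fx=5,fy=5,interpolation=cv2.INTER_CUBIC))
E
```

```text
(no output)
```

View pics/topc3.png

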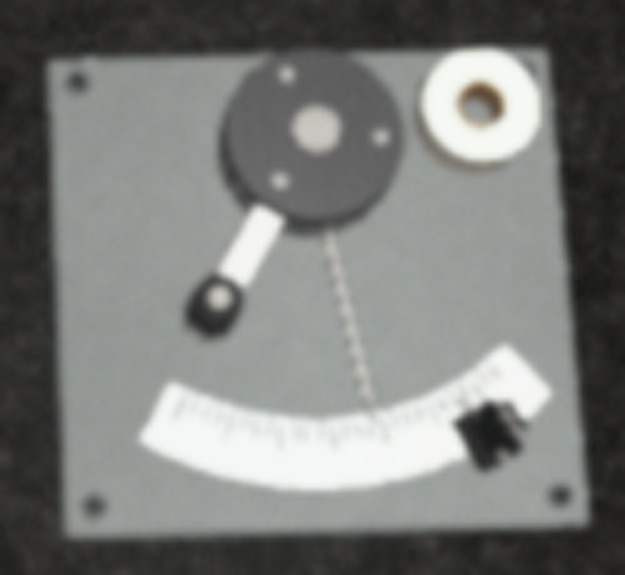

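View pics/scenec3.png

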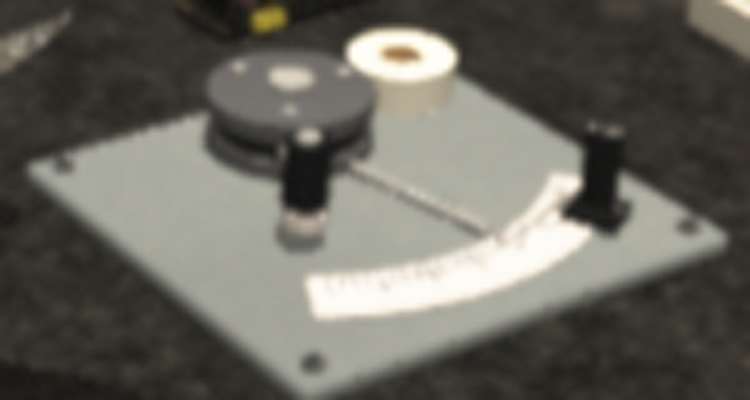

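```bash
python3 - <<'E'
from h import *
def rep(n,P):
    v=P[:2]-PV;print(n,P.round(1),"r",np.hypot(*v).round(1),"phi",round(np.degrees(np.arctan2(v[1],v[0]))%360,2))
for uv in((330,240),(352,330),(373,415)): rep("top",ray("top",T(uv),17.5))
for uv in((360,168),(420,201),(485,234)): rep("sc",ray("scene",S(uv),17.5))
rep("fin",ray("top",T((490,428)),64));rep("fin",ray("scene",S((604,130)),64))
# subpix ridge: needle columns in top per row, relative to background
g=cv2.cvtColor(cv2.imread("pics/top3.png"),cv2.COLOR_BGR2GRAY).astype(float)
for r in range(188,222,2):
    c0=int(round(290+(330+(r-188)*5*43/175)/5)); w=g[r,c0-4:c0+5]; 
    w=np.clip(w-np.median(w)-3,0,None);print(r,(w@np.arange(c0-4,c0+5)/max(w.sum(),1)).round(2),end="; ")
g0=cv2.cvtColor(cv2.imread("pics/top0.png"),cv2.COLOR_BGR2GRAY).astype(float)
a=np.clip(128+(g-g0)*2,0,255)[140:255,290:415].astype(np.uint8);cv2.imwrite("pics/diff.png",cv2.resize(a,None,fx=5,fy=5,interpolation=cv2.INTER_CUBIC))
E
```

```text
top [608.2 -31.2  17.5] r 48.5 phi 195.47
top [562.3 -42.9  17.5] r 95.9 phi 194.89
top [519.7 -53.9  17.5] r 139.9 phi 194.75
sc [603.8 -31.1  17.5] r 52.8 phi 194.08
sc [560.7 -39.1  17.5] r 96.6 phi 192.42
sc [518.6 -48.8  17.5] r 139.8 phi 192.59
fin [ 507.1 -100.8   64. ] r 169.4 phi 209.14
fin [ 510.2 -108.6   64. ] r 170.6 phi 211.95
188 355.75; 190 356.03; 192 356.8; 194 357.24; 196 357.71; 198 358.02; 200 358.67; 202 359.0; 204 359.72; 206 360.0; 208 360.71; 210 361.02; 212 361.58; 214 361.98; 216 362.71; 218 362.84; 220 366.7;
```

View pics/diff.png

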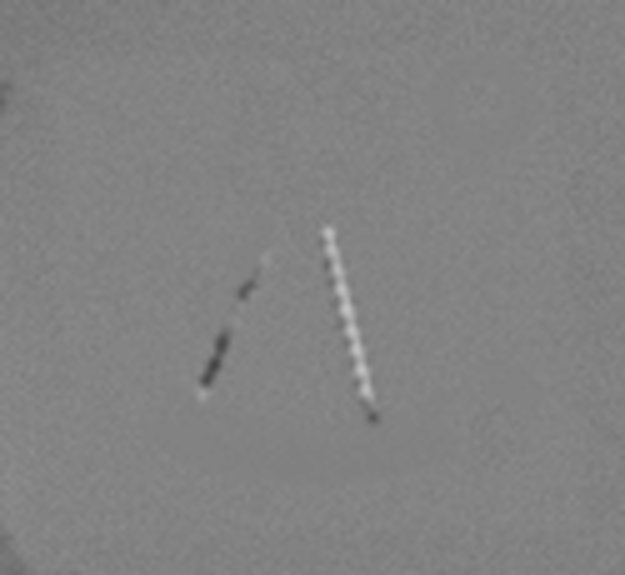

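```bash
python3 - <<'E'
from h import *
rows(lin((508.5,-104.6,130),-59.5,10),0.55)
E
```

```text
t 15.3 tcp [643.  203.5 170.4] F [-0.5 -1.1  0.1] w 29.7
[1.0, 33.6, 4.1, 0.001, 0.002, -0.097, 0.55]
[1.9, 67.2, 8.1, 0.001, 0.002, -0.195, 0.55]
[2.9, 100.8, 12.2, 0.0, 0.002, -0.292, 0.55]
[3.9, 134.4, 16.3, 0.0, 0.002, -0.389, 0.55]
[4.8, 168.0, 20.3, 0.0, 0.002, -0.486, 0.55]
[5.8, 201.6, 24.4, 0.0, 0.002, -0.584, 0.55]
[6.8, 235.2, 28.4, -0.0, 0.002, -0.681, 0.55]
[7.8, 268.8, 32.5, -0.0, 0.002, -0.778, 0.55]
[8.7, 302.4, 36.6, -0.0, 0.002, -0.875, 0.55]
[9.7, 336.0, 40.6, -0.0, 0.002, -0.973, 0.55]
```

>>> {"name": "move_arm", "arguments": {"steps": [1, 34, 2, 0, 0, -0.1, 0.55, 2, 67, 4, 0, 0, -0.2, 0.55, 3, 101, 7, 0, 0, -0.3, 0.55, 4, 134, 10, 0, 0, -0.4, 0.55, 5, 168, 13, 0, 0, -0.5, 0.55]}}

```text
time: 15.8
tcp_pos: [574.8, 47.8, 157.4]
orientation: [-0.0, 0.999, 0.032, -0.001]
ft_force: [0.8, -0.4, 0.5]
gripper_width: 46.6
```

```bash
python3 - <<'E'
from h import *
rows(lin((508.5,-104.6,130),-59.5,5),0.55)
E
```

```text
t 15.8 tcp [574.8  47.8 157.4] F [ 0.8 -0.4  0.5] w 46.6
[-15.2, 29.6, 5.5, -0.0, 0.003, -0.094, 0.55]
[-30.3, 59.2, 11.1, -0.0, 0.003, -0.187, 0.55]
[-45.5, 88.7, 16.6, -0.001, 0.003, -0.281, 0.55]
[-60.6, 118.3, 22.1, -0.001, 0.003, -0.375, 0.55]
[-75.8, 147.9, 27.6, -0.001, 0.003, -0.468, 0.55]
```

>>> {"name": "move_arm", "arguments": {"steps": [-15, 30, 4, 0, 0.002, -0.094, 0.55, -30, 59, 8, 0, 0.003, -0.187, 0.55, -46, 89, 15, 0, 0.003, -0.281, 0.55, -61, 118, 22, 0, 0.003, -0.375, 0.55, -76, 148, 27, 0, 0.003, -0.468, 0.55]}}

```text
time: 16.3
tcp_pos: [506.8, -106.1, 130.4]
orientation: [-0.0, 0.964, 0.265, -0.0]
ft_force: [0.0, -0.5, -0.3]
gripper_width: 46.8
```

```bash
python3 - <<'E'
from h import *
from rig import get_image
rows(lin((508.5,-104.6,34),-59.5,5),0.55)
d=get_image("scene"); cv2.imwrite("pics/scene4.png",d["img"][:,:,::-1])
a=d["img"][120:230,280:420,::-1]; cv2.imwrite("pics/c4.png",cv2.resize(a,None,fx=5,fy=5,interpolation=cv2.INTER_CUBIC))
print((proj("scene",[[508.5,-104.6,130],[508.5,-104.6,34]])-[280,120])*5)
E
```

```text
t 16.3 tcp [ 506.8 -106.1  130.4] F [ 0.  -0.5 -0.3] w 46.8
[0.5, -0.1, 19.3, -0.001, 0.0, 0.001, 0.55]
[0.9, -0.1, 38.6, -0.001, 0.0, 0.001, 0.55]
[1.4, -0.2, 57.8, -0.001, 0.0, 0.002, 0.55]
[1.8, -0.3, 77.1, -0.001, 0.0, 0.003, 0.55]
[2.3, -0.3, 96.4, -0.001, 0.0, 0.003, 0.55]
[[462.74746333 206.26146688]
 [441.10105894 385.45739369]]
```

View pics/c4.png

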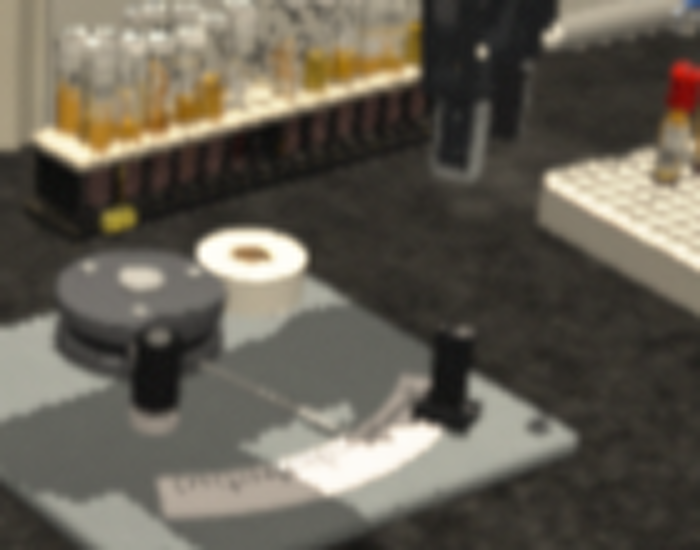

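```bash
python3 - <<'E'
from h import *
s,p,R=cur();y=R.apply([0,1,0])
for k in(-30,-23,0,23,30):
    print(k,((proj("scene",p+k*y+[0,0,7])-[280,120])*5).round())
for k in(-23,0,23):
    print(k,proj("top",p+k*y+[0,0,7]).round(1))
E
```

```text
-30 [[454. 218.]]
-23 [[460. 213.]]
0 [[478. 196.]]
23 [[496. 179.]]
30 [[501. 174.]]
-23 [[390.  225.6]]
0 [[399.  220.8]]
23 [[408.  216.1]]
```

>>> {"name": "move_arm", "arguments": {"steps": [0.5, 0, 20, 0, 0, 0, 0.55, 1, 0, 40, 0, 0, 0, 0.55, 1.5, 0, 60, 0, 0, 0, 0.55, 2, 0, 80, 0, 0, 0, 0.55, 2, 0, 92, 0, 0, 0, 0.55]}}

```text
time: 16.85
tcp_pos: [503.8, -108.2, 36.1]
orientation: [-0.001, 0.965, 0.264, -0.003]
ft_force: [-0.3, 0.4, 0.3]
gripper_width: 46.8
```

```bash
python3 - <<'E'
from h import *
from rig import get_image
s,p,R=cur();print(p,s["ft_force"])
d=get_image("scene"); cv2.imwrite("pics/scene5.png",d["img"][:,:,::-1])
a=d["img"][140:230,300:420,::-1]; cv2.imwrite("pics/c5.png",cv2.resize(a,None,fx=6,fy=6,interpolation=cv2.INTER_CUBIC))
y=R.apply([0,1,0])
for k in(-30,0,30): print(k,((proj("scene",p+k*y)-[300,140])*6).round())
E
```

```text
[ 503.75077342 -108.18652001   36.09410204] [-0.3191472   0.39923754  0.33492662]
-30 [[396. 372.]]
0 [[424. 341.]]
30 [[451. 312.]]
```

View pics/c5.png

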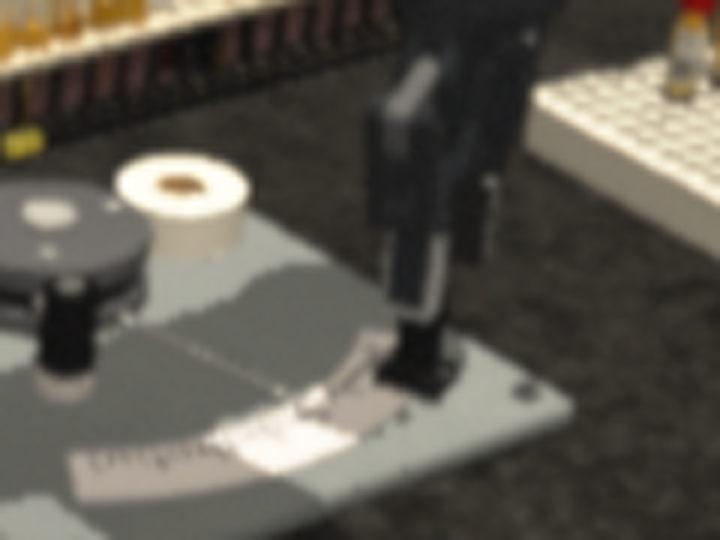

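```bash
python3 - <<'E'
from h import *
rows(lin((508.7,-104.8,31),-59.4,3),0.55)
d=C["scene"];print(-d["R"].T@d["t"])
E
```

```text
t 16.9 tcp [ 502.8 -108.1   34.7] F [-0.2 -0.3 -1.1] w 47.1
[2.3, 0.1, 1.2, -0.006, 0.008, -0.0, 0.55]
[4.5, 0.1, 2.4, -0.006, 0.008, -0.0, 0.55]
[6.8, 0.2, 3.7, -0.006, 0.008, -0.0, 0.55]
[-218.1134876   527.47195795  555.19908966]
```

>>> {"name": "move_arm", "arguments": {"steps": [3, 0, 1, -0.006, 0.008, 0, 0.55, 6, 0, 3, -0.006, 0.008, 0, 0.55, 6.8, 0, 3.7, -0.006, 0.008, 0, 0.55, 6.8, 0, 3.7, -0.006, 0.008, 0, 0.3, 6.8, 0, 3.7, -0.006, 0.008, 0, 0.3]}}

```text
time: 17.4
tcp_pos: [509.3, -104.7, 31.6]
orientation: [0.001, 0.965, 0.264, 0.001]
ft_force: [0.5, -1.1, 0.3]
gripper_width: 25.7
```

```bash
python3 - <<'E'
from h import *
from rig import get_image
s,p,R=cur();print(p,s["ft_force"],s["gripper_width"])
d=get_image("scene"); cv2.imwrite("pics/scene6.png",d["img"][:,:,::-1])
a=d["img"][140:230,300:420,::-1]; cv2.imwrite("pics/c6.png",cv2.resize(a,None,fx=6,fy=6,interpolation=cv2.INTER_CUBIC))
E
```

```text
[ 509.2527615  -104.66647415   31.56573348] [ 0.49852579 -1.13066852  0.31157085] 25.655512326847038
```

View pics/c6.png

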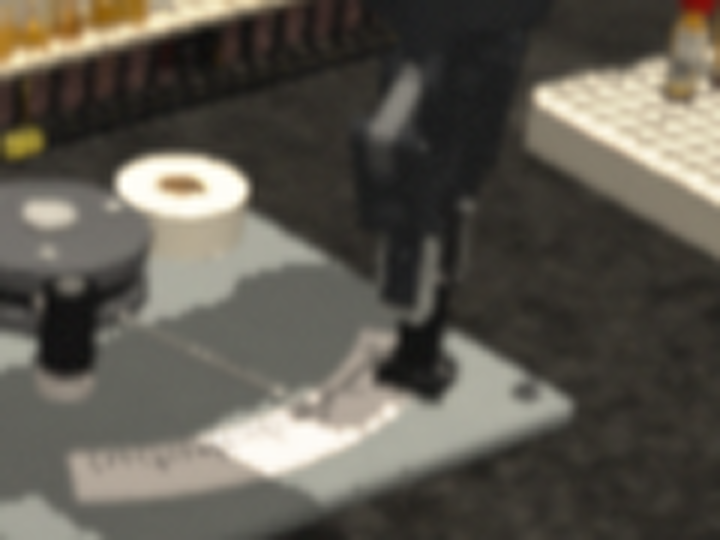

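>>> {"name": "move_arm", "arguments": {"steps": [0, 0, 0, 0, 0, 0, 0.2, 0, 0, 0, 0, 0, 0, 0.1, 0, 0, 0, 0, 0, 0, 0, 0, 0, 0, 0, 0, 0, 0, 0, 0, 0, 0, 0, 0, 0]}}

```text
time: 17.95
tcp_pos: [509.4, -105.0, 32.1]
orientation: [0.001, 0.965, 0.264, 0.001]
ft_force: [-0.7, -3.1, 5.5]
gripper_width: 9.7
```

```bash
python3 - <<'E'
from h import *
arc(-np.arange(1,6)*.03,z=31.5)
E
```

```text
r 169.5 phi 210.78559453656422 ydeg -59.37630898402848 Frad 2.190431411161575 Ftan 2.2940748835230176
t 17.95 tcp [ 509.4 -105.    32.1] F [-0.7 -3.1  5.5] w 9.7
[0.1, -5.1, 0.5, 0.002, -0.001, 0.03, 0]
[0.3, -10.2, 0.5, 0.002, -0.001, 0.06, 0]
[0.6, -15.2, 0.5, 0.002, -0.001, 0.09, 0]
[1.2, -20.3, 0.5, 0.002, -0.001, 0.12, 0]
[1.8, -25.3, 0.5, 0.002, -0.001, 0.15, 0]
```

>>> {"name": "move_arm", "arguments": {"steps": [0.1, -5, 0, 0, 0, 0.03, 0, 0.3, -10, 0, 0, 0, 0.06, 0, 0.6, -15, 0, 0, 0, 0.09, 0, 1.2, -20, 0, 0, 0, 0.12, 0, 1.8, -25, 0, 0, 0, 0.15, 0]}}

```text
time: 18.45
tcp_pos: [498.3, -82.5, 32.1]
orientation: [0.001, 0.982, 0.191, 0.001]
ft_force: [1.0, -3.2, 2.6]
gripper_width: 9.8
```

```bash
python3 - <<'E'
from h import *
arc(-np.arange(1,6)*.02,z=31.5)
E
```

```text
r 169.4 phi 202.29033960950633 ydeg -68.03423735201527 Frad 0.2742709171397184 Ftan 3.336005427550144
t 18.45 tcp [498.3 -82.5  32.1] F [ 1.  -3.2  2.6] w 9.8
[0.0, -3.4, 0.6, 0.002, -0.002, 0.02, 0]
[0.1, -6.8, 0.6, 0.002, -0.002, 0.04, 0]
[0.2, -10.2, 0.6, 0.002, -0.002, 0.06, 0]
[0.5, -13.5, 0.6, 0.002, -0.002, 0.08, 0]
[0.7, -16.9, 0.6, 0.002, -0.002, 0.1, 0]
```

>>> {"name": "move_arm", "arguments": {"steps": [0, -3.4, 0, 0, 0, 0.02, 0, 0.1, -6.8, 0, 0, 0, 0.04, 0, 0.2, -10, 0, 0, 0, 0.06, 0, 0.5, -13.5, 0, 0, 0, 0.08, 0, 0.7, -17, 0, 0, 0, 0.1, 0]}}

```text
time: 18.95
tcp_pos: [492.7, -66.3, 32.1]
orientation: [0.001, 0.99, 0.14, 0.001]
ft_force: [0.5, -2.3, 1.9]
gripper_width: 10.0
```

```bash
python3 - <<'E'
from h import *
from rig import get_image
arc(-np.arange(1,6)*.02,z=31.5)
d=get_image("scene"); cv2.imwrite("pics/scene7.png",d["img"][:,:,::-1])
a=d["img"][160:230,290:400,::-1]; cv2.imwrite("pics/c7.png",cv2.resize(a,None,fx=7,fy=7,interpolation=cv2.INTER_CUBIC))
d=get_image("top"); cv2.imwrite("pics/top7.png",d["img"][:,:,::-1])
a=d["img"][180:250,310:420,::-1]; cv2.imwrite("pics/c7t.png",cv2.resize(a,None,fx=7,fy=7,interpolation=cv2.INTER_CUBIC))
E
```

```text
r 169.3 phi 196.46918607668357 ydeg -73.85703276943667 Frad 0.14348285000947003 Ftan 2.4079174875243017
t 18.95 tcp [492.7 -66.3  32.1] F [ 0.5 -2.3  1.9] w 10.0
[0.0, -3.4, 0.6, 0.002, -0.002, 0.02, 0]
[0.1, -6.8, 0.6, 0.002, -0.002, 0.04, 0]
[0.2, -10.2, 0.6, 0.002, -0.002, 0.06, 0]
[0.5, -13.5, 0.6, 0.002, -0.002, 0.08, 0]
[0.7, -16.9, 0.6, 0.002, -0.002, 0.1, 0]
```

View pics/c7.png

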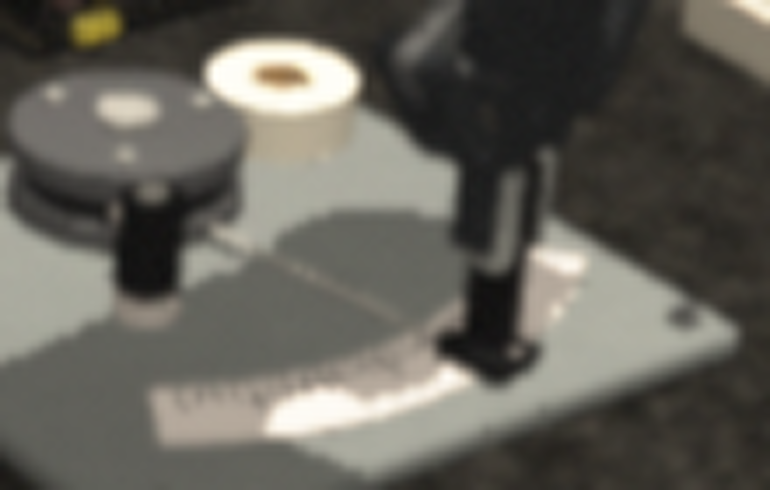

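View pics/c7t.png

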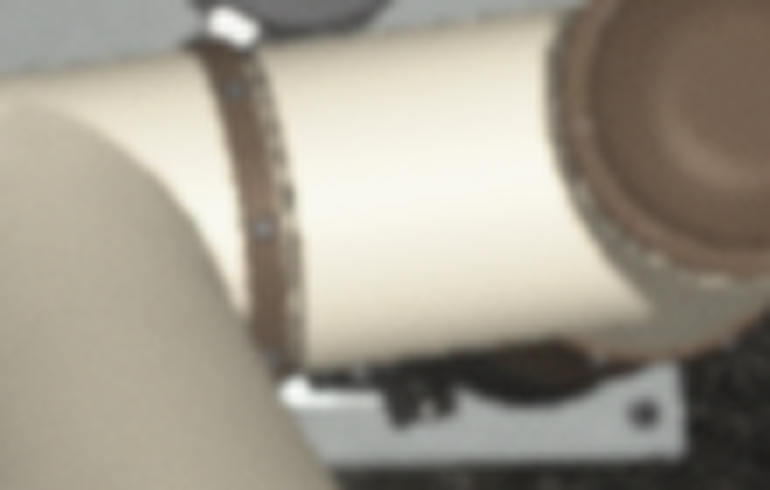

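>>> {"name": "move_arm", "arguments": {"steps": [0, -2, 0, 0, 0, 0.012, 0, 0, -4, 0, 0, 0, 0.025, 0, 0, -4.5, 0, 0, 0, 0.025, 0, 0, -4.5, 0, 0, 0, 0.025, 0, 0, -4.5, 0, 0, 0, 0.025, 0]}}

```text
time: 19.55
tcp_pos: [491.4, -61.4, 32.1]
orientation: [0.0, 0.992, 0.129, 0.001]
ft_force: [-0.6, -0.9, 3.5]
gripper_width: 9.6
```

>>> {"name": "move_arm", "arguments": {"steps": [0, 0, 0, 0, 0, 0, 0.2, 0, 0, 0, 0, 0, 0, 0.4, 0, 0, 0, 0, 0, 0, 0.5, 0, 0, -25, 0, 0, 0, 0.5, 0, 0, -65, 0, 0, 0, 0.5]}}

```text
time: 20.05
tcp_pos: [488.8, -61.6, 95.3]
orientation: [0.0, 0.992, 0.128, -0.003]
ft_force: [0.9, 0.4, 0.5]
gripper_width: 42.5
```

>>> {"name": "move_arm", "arguments": {"steps": [0, 0, -45, 0, 0, 0, 0.5, 0, 40, -75, 0, 0, 0, 0.5, 0, 85, -75, 0, 0, 0, 0.5, 0, 130, -75, 0, 0, 0, 0.5, 0, 170, -75, 0, 0, 0, 0.5]}}

```text
time: 20.55
tcp_pos: [532.7, -227.5, 170.5]
orientation: [0.0, 0.992, 0.128, -0.002]
ft_force: [0.1, 0.2, 0.1]
gripper_width: 42.6
```

```bash
python3 - <<'E'
from h import *
from rig import get_image
d=get_image("scene"); cv2.imwrite("pics/scene8.png",d["img"][:,:,::-1])
a=d["img"][160:230,290:400,::-1]; cv2.imwrite("pics/c8.png",cv2.resize(a,None,fx=7,fy=7,interpolation=cv2.INTER_CUBIC))
d=get_image("top"); cv2.imwrite("pics/top8.png",d["img"][:,:,::-1])
a=d["img"][150:250,310:420,::-1]; cv2.imwrite("pics/c8t.png",cv2.resize(a,None,fx=6,fy=6,interpolation=cv2.INTER_CUBIC))
E
```

```text
(no output)
```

View pics/c8.png

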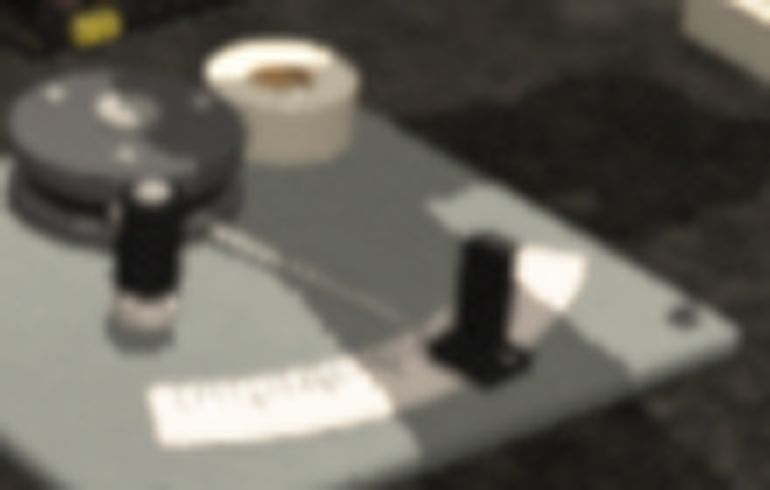

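View pics/c8t.png

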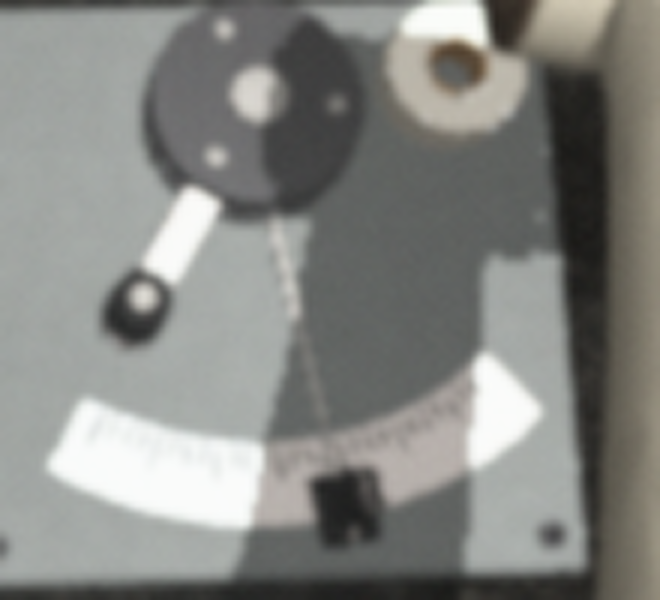

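>>> {"name": "move_arm", "arguments": {"steps": [0, 45, -10, 0, 0, 0, 0.5, 0, 90, -20, 0, 0, 0, 0.5, 0, 135, -30, 0, 0, 0, 0.5, 0, 180, -40, 0, 0, 0, 0.5, 0, 220, -50, 0, 0, 0, 0.5]}}

```text
time: 21.15
tcp_pos: [588.3, -443.7, 219.3]
orientation: [0.0, 0.992, 0.126, -0.003]
ft_force: [0.9, 1.3, 0.0]
gripper_width: 42.8
```

```bash
python3 - <<'E'
from h import *
from rig import get_image
S_={}
for c in("scene","top"):
    L=[get_image(c)["img"].astype(float) for _ in range(4)]; S_[c]=np.mean(L,0)
    cv2.imwrite(f"pics/{c}9.png",S_[c][:,:,::-1])
np.savez("pics/m9.npz",**S_)
d=S_["scene"]; a=d[160:230,290:400,::-1]; A=cv2.resize(a,None,fx=7,fy=7,interpolation=cv2.INTER_CUBIC)
cv2.imwrite("pics/c9.png",A)
a=S_["top"][150:250,310:420,::-1]; cv2.imwrite("pics/c9t.png",cv2.resize(a,None,fx=6,fy=6,interpolation=cv2.INTER_CUBIC))
print(cur()[0]["time"])
E
```

```text
21.55[ WARN:0@5.713] global loadsave.cpp:1063 imwrite_ Unsupported depth image for selected encoder is fallbacked to CV_8U.
```

View pics/c9.png

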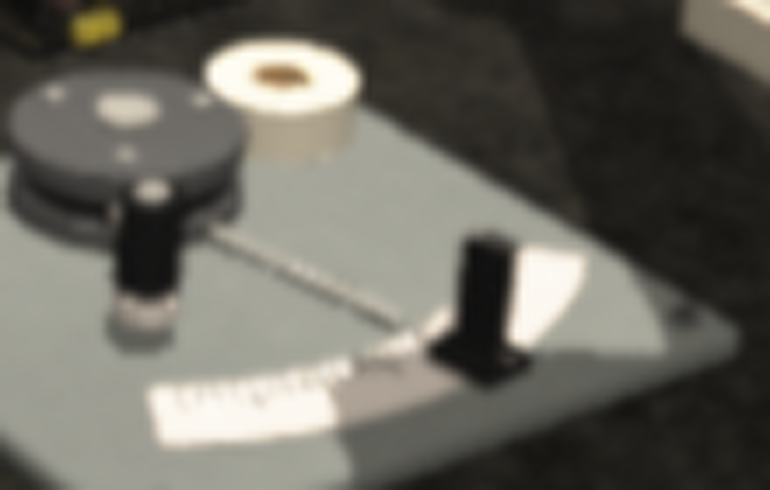

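View pics/c9t.png

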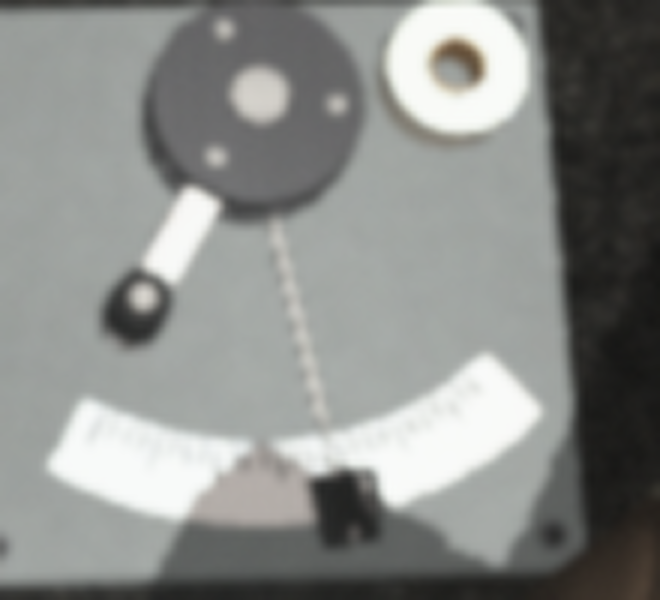

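```bash
cat > fit.py <<'E'
from h import *
import sys
def run(npz):
    M=np.load(npz)
    res={}
    for c,box in(("top",(345,405,215,250)),("scene",(340,375,185,222))):
        g=M[c].mean(2)
        x0,x1,y0,y1=box
        if c=="top": x0,x1,y0,y1=350,385,222,246
        sub=g[y0:y1,x0:x1]
        soft=np.clip((95-sub)/60,0,1)   # darkness
        def render(a,rc,dr,dt,sx,sy):
            u=np.array([np.cos(a),np.sin(a)]);t=np.array([-u[1],u[0]])
            K=8;im=np.zeros(((y1-y0)*K,(x1-x0)*K),np.uint8)
            for (hr,ht,z0,z1,r) in((dr/2,dt/2,12,23,rc),(9,6,23,64,170)):
                pts=[ [*(PV+u*(r+i*hr)+t*(j*ht)),z] for i in(-1,1) for j in(-1,1) for z in(z0,z1)]
                q=proj(c,np.array(pts))+[sx,sy]
                h=cv2.convexHull(((q-[x0,y0]+.5)*K*16).astype(np.int32).reshape(-1,1,2))
                cv2.fillConvexPoly(im,h,255,shift=4)
            im=cv2.resize(im,(x1-x0,y1-y0),interpolation=cv2.INTER_AREA).astype(float)/255
            return cv2.GaussianBlur(im,(0,0),0.8)
        best=None
        from scipy.optimize import minimize
        for dr,dt in((24,30),(30,24)):
            f=lambda p:((render(np.radians(p[0]),170+p[1]*2,dr,dt,0,0)-soft)**2).sum()+0*p[1]**2
            for a0 in(193,195,197):
                m=minimize(f,[a0,0],method="Nelder-Mead",options=dict(initial_simplex=[[a0,0],[a0+1.5,0],[a0,1.5]]))
                if best is None or m.fun<best[0]: best=(m.fun,m.x,dr,dt)
            print(c,dr,dt,m.x,m.fun)
        res[c]=best
    return res
def needle(npz,c):
    # fit line angle through pixels: maximise ridge along needle r 60..138
    M=np.load(npz);g=cv2.GaussianBlur(M[c].mean(2).astype(np.float32),(0,0),0.7)
    r=np.linspace(60,132,80);out=[]
    def prof(off,n):
        u=np.array([np.cos(n),np.sin(n)]);t=np.array([-u[1],u[0]])
        P=np.c_[PV+np.outer(r,u)+off*t,np.full(len(r),18.)]
        q=proj(c,P).astype(np.float32);return cv2.remap(g,q[:,0].reshape(1,-1),q[:,1].reshape(1,-1),cv2.INTER_CUBIC)[0]
    n=np.radians(194.)
    offs=np.arange(-12,12.1,.25)
    A=np.array([prof(o,n) for o in offs]) # offs x r
    return offs,r,A
if __name__=="__main__":
    f=sys.argv[1]
    run(f)
    for c in("top","scene"):
        o,r,A=needle(f,c)
        for k in range(0,80,16):
            m=A[:,k:k+16].mean(1);b=np.median(m);w=np.abs(m-b);w=np.clip(m-b-6,0,None)
            i=np.argmax(m);print(c,r[k:k+16].mean().round(),"peak off",o[i],"cent",(w@o/w.sum()).round(2),"dark",o[np.argmin(m)],"phi",(194+np.degrees((w@o/w.sum())/r[k:k+16].mean())).round(2))
E
python3 fit.py pics/m9.npz
```

```text
top 24 30 [194.2829895    0.26875305] 40.3600649260828
top 30 24 [194.35624027   0.21447945] 35.36029776378997
scene 24 30 [194.69347638   0.53609455] 129.3604450298478
scene 30 24 [1.94547902e+02 1.94503069e-01] 127.58052106713257
top 67.0 peak off 1.5 cent 1.66 dark -4.75 phi 195.42
top 81.0 peak off 1.25 cent 1.32 dark 12.0 phi 194.93
top 96.0 peak off 1.75 cent 1.68 dark 12.0 phi 195.0
top 111.0 peak off 1.75 cent 1.68 dark -6.25 phi 194.87
top 125.0 peak off 1.75 cent 1.68 dark -12.0 phi 194.77
scene 67.0 peak off 4.5 cent 4.74 dark -7.75 phi 198.06
scene 81.0 peak off 4.25 cent 4.25 dark -7.0 phi 196.99
scene 96.0 peak off 3.25 cent 3.49 dark -7.25 phi 196.08
scene 111.0 peak off 4.75 cent 5.23 dark -6.75 phi 196.71
scene 125.0 peak off 5.0 cent 5.85 dark -6.0 phi 196.68
```

```bash
python3 - <<'E'
from fit import *
o,r,A=needle("pics/m9.npz","scene")
for k in range(0,80,16): print(r[k:k+16].mean().round(),A[:,k:k+16].mean(1)[::4].round().astype(int))
print(o[::4])
M=np.load("pics/m9.npz")
g=M["scene"].mean(2)
# overlay
im=cv2.resize(M["scene"][160:230,290:400,::-1],None,fx=7,fy=7,interpolation=cv2.INTER_CUBIC)
def ov(c,im,x0,y0,K,n,a):
    u=lambda d:np.array([np.cos(np.radians(d)),np.sin(np.radians(d))])
    def L(P,Q,col):
        q=((proj(c,np.array([P,Q]))-[x0,y0]+.5)*K).round().astype(int);cv2.line(im,tuple(map(int,q[0])),tuple(map(int,q[1])),col,1)
    L([*(PV+40*u(n)),18],[*(PV+144*u(n)),18],(0,0,255))
    t=lambda d:np.array([-u(d)[1],u(d)[0]])
    for hr,ht,z in((15,12,23),(9,6,64)):
        cs=[[*(PV+u(a)*(170+i*hr)+t(a)*j*ht),z] for i,j in((-1,-1),(-1,1),(1,1),(1,-1))]
        for k in range(4): L(cs[k],cs[(k+1)%4],(0,255,0))
ov("scene",im,290,160,7,194.8,194.8);cv2.imwrite("pics/o9.png",im)
im=cv2.resize(M["top"][150:250,310:420,::-1],None,fx=6,fy=6,interpolation=cv2.INTER_CUBIC)
ov("top",im,310,150,6,194.8,194.8);cv2.imwrite("pics/o9t.png",im)
E
```

```text
67.0 [145 142 139 137 136 137 138 141 144 148 153 157 161 164 167 168 169 169
 168 168 167 166 165 164 164]
81.0 [152 150 147 145 144 143 144 146 148 152 156 160 164 167 169 171 171 171
 170 169 168 166 165 164 163]
96.0 [150 147 144 141 140 139 141 143 147 152 157 162 166 169 171 172 172 171
 169 168 166 165 164 163 162]
111.0 [149 146 143 141 139 138 138 140 143 147 151 155 159 162 165 167 167 167
 167 167 166 165 165 164 164]
125.0 [152 148 145 141 138 136 135 136 138 143 148 153 159 164 168 170 172 172
 172 171 170 168 167 166 166]
[-12. -11. -10.  -9.  -8.  -7.  -6.  -5.  -4.  -3.  -2.  -1.   0.   1.
   2.   3.   4.   5.   6.   7.   8.   9.  10.  11.  12.][ WARN:0@0.798] global loadsave.cpp:1063 imwrite_ Unsupported depth image for selected encoder is fallbacked to CV_8U.
```

View pics/o9.png

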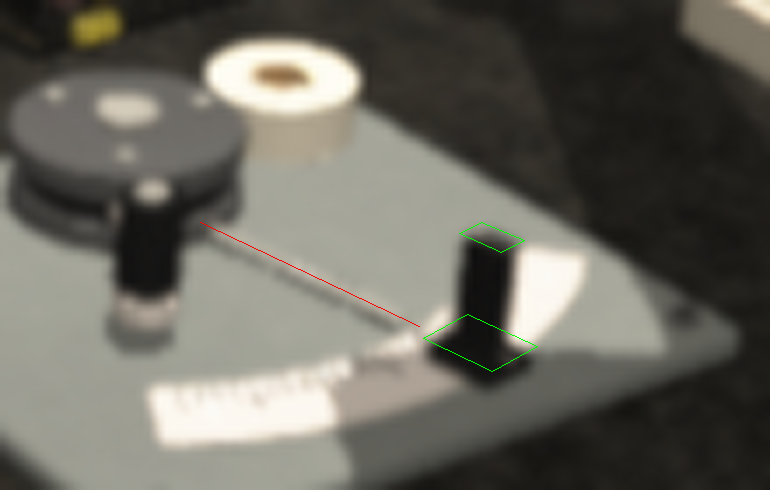

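View pics/o9t.png

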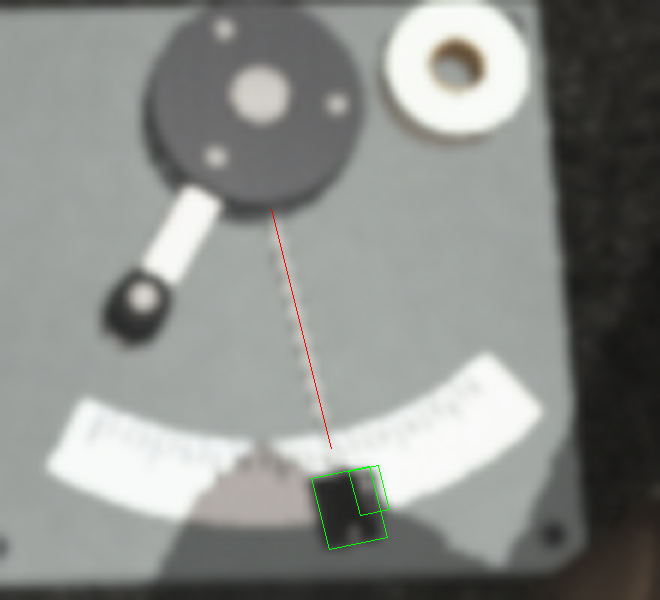

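```bash
python3 - <<'E'
from fit import *
for c in("scene","top"):
    a=cv2.imread(f"pics/{c}3.png").astype(np.float32).mean(2)-cv2.imread(f"pics/{c}0.png").astype(np.float32).mean(2)
    np.savez("pics/d3.npz",**{c:np.repeat(a[:,:,None],3,2)})
    o,r,A=needle("pics/d3.npz",c)
    for k in range(0,80,16): print(c,r[k:k+16].mean().round(),A[:,k:k+16].mean(1)[::4].round().astype(int))
    x0,y0=(290,160) if c=="scene" else (310,150)
    x=np.clip(128+a*2.5,0,255)[y0:y0+80,x0:x0+110].astype(np.uint8)
    x=cv2.cvtColor(cv2.resize(x,None,fx=7,fy=7,interpolation=cv2.INTER_CUBIC),cv2.COLOR_GRAY2BGR);cv2.imwrite(f"pics/d3{c}.png",x)
E
```

```text
scene 67.0 [ -9 -12 -15 -17 -18 -18 -17 -14 -10  -6  -1   3   7  10  12  13  14  14
  13  12  11  10  10   9   9]
scene 81.0 [ -2  -5  -7  -9 -11 -11 -11  -9  -7  -3   1   5   9  13  15  16  17  17
  16  15  14  12  11  10   9]
scene 96.0 [ -4  -8 -11 -13 -15 -15 -14 -11  -7  -3   3   8  12  15  17  18  18  17
  16  14  13  11  10   9   8]
scene 111.0 [ -5  -8 -11 -14 -16 -17 -17 -15 -12  -8  -4   1   5   8  11  13  13  13
  13  12  12  11  10   9   9]
scene 125.0 [ -3  -7 -11 -15 -18 -21 -21 -21 -18 -14  -9  -3   3   8  12  15  16  17
  16  15  14  12  11  10   9]
top 67.0 [ 1  1  1  1  1  0 -1 -2 -1  1  5 10 14 16 16 14 11  7  4  2  2  2  2  2
  2]
top 81.0 [ 2  2  2  2  1  1  0  1  2  5  9 14 18 20 20 17 13  8  5  3  2  1  2  2
  2]
top 96.0 [ 1  1  1  1  1  0  0  0  1  3  7 11 15 18 18 16 12  8  4  2  1  1  1  2
  2]
top 111.0 [ 2  2  1  1  1  1  1  1  2  5  8 13 17 19 19 17 13  9  5  3  2  1  1  1
  1]
top 125.0 [ 1  1  1  1  1  1  1  1  2  3  6 10 13 16 16 14 11  7  4  2  1  1  1  2
  2]
```

View pics/d3scene.png

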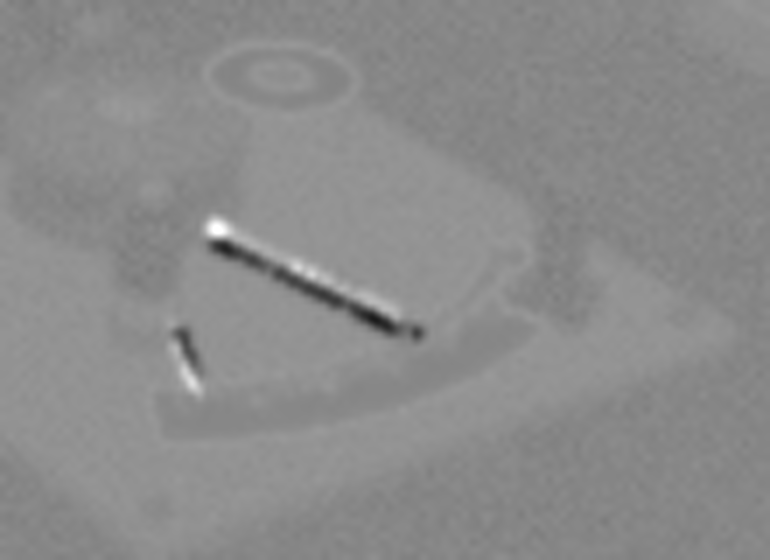

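```bash
python3 - <<'E'
from h import *
u=lambda d:np.array([np.cos(np.radians(d)),np.sin(np.radians(d))])
t=lambda d:np.array([-u(d)[1],u(d)[0]])
for n in (193.5,194.05,194.8): print(n,proj("scene",[*(PV+142*u(n)),18]),proj("top",[*(PV+142*u(n)),18]))
M=np.load("pics/m9.npz")
def ov(c,x0,y0,w,h,K,a,lat,sh,f):
    im=cv2.resize(M[c][y0:y0+h,x0:x0+w,::-1],None,fx=K,fy=K,interpolation=cv2.INTER_CUBIC).clip(0,255).astype(np.uint8)
    def L(P,Q,col):
        q=((proj(c,np.array([P,Q]))+sh-[x0,y0]+.5)*K).round().astype(int);cv2.line(im,tuple(map(int,q[0])),tuple(map(int,q[1])),col,1)
    B=PV+lat*t(a)
    L([*(B+40*u(a)),18],[*(B+185*u(a)),18],(0,0,255))
    for hr,ht,z in((15,12,23),(9,6,64)):
        cs=[[*(B+u(a)*(170+i*hr)+t(a)*j*ht),z] for i,j in((-1,-1),(-1,1),(1,1),(1,-1))]
        for k in range(4): L(cs[k],cs[(k+1)%4],(0,255,0))
    L([*(B+u(a)*170),64],[*(B+u(a)*170),23],(0,255,255))
    cv2.imwrite(f,im)
ov("top",335,190,60,60,10,194.05,1.4,[0,0],"pics/o10t.png")
ov("scene",320,175,60,50,12,194.05,0,[0,1.2],"pics/o10.png")
E
```

```text
193.5 [[347.91246317 206.26837509]] [[363.23018389 223.63165817]]
194.05 [[348.27951329 206.08173638]] [[363.76882712 223.53118367]]
194.8 [[348.77252242 205.82443217]] [[364.50125107 223.38593906]]
```

View pics/o10t.png

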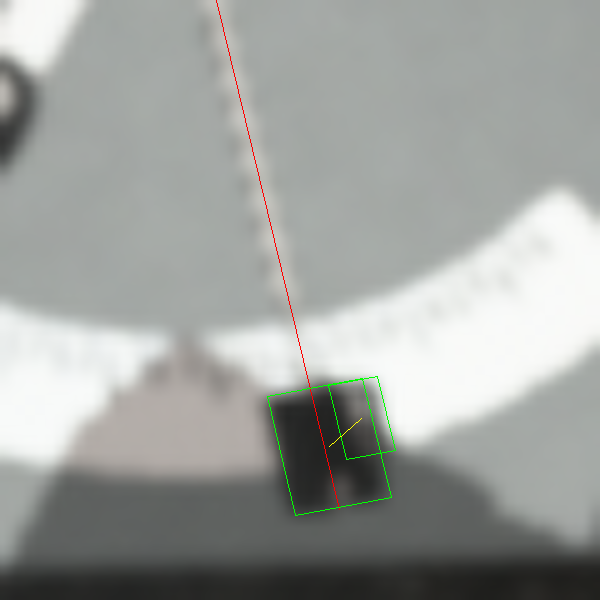

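View pics/o10.png

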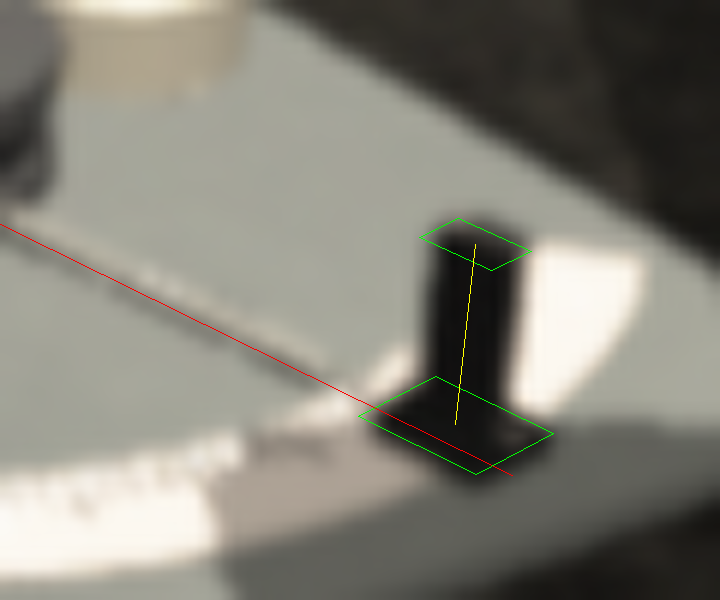

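```bash
python3 - <<'E'
from h import *
M=np.load("pics/m9.npz")
a=M["top"].mean(2)-cv2.imread("pics/top0.png").astype(float).mean(2)
x=np.clip(128+a*1.5,0,255)[150:250,310:420].astype(np.uint8);cv2.imwrite("pics/d9.png",cv2.resize(x,None,fx=6,fy=6,interpolation=cv2.INTER_CUBIC))
g=M["top"].mean(2)
u=lambda d:np.array([np.cos(np.radians(d)),np.sin(np.radians(d))]);n=194.05
t=np.array([-u(n)[1],u(n)[0]]);o=np.arange(-22,22.1,1)
for r,z in((110,18),(125,18),(135,18),(140,18),(146,18),(150,18),(154,18),(158,23),(164,23),(170,23),(176,23),(182,23)):
    q=proj("top",np.array([[*(PV+r*u(n)+k*t),z] for k in o])).astype(np.float32)
    print(r,cv2.remap(g.astype(np.float32),q[:,0].reshape(1,-1),q[:,1].reshape(1,-1),cv2.INTER_LINEAR)[0].round().astype(int))
E
```

```text
110 [169 169 169 169 168 168 168 167 167 167 167 166 166 166 166 165 165 164
 165 166 168 175 180 184 184 184 179 174 170 169 168 169 169 169 169 169
 169 169 169 169 169 168 168 168 167]
125 [167 167 167 167 167 167 167 167 167 167 166 166 166 166 166 166 165 165
 165 165 173 180 185 188 190 183 175 170 168 166 166 166 167 167 168 168
 168 168 168 168 169 169 169 169 169]
135 [171 174 177 178 179 177 176 176 177 177 177 177 177 177 177 177 177 175
 173 171 170 170 171 173 176 176 175 174 174 173 172 173 172 173 175 177
 180 181 183 184 186 189 190 191 191]
140 [176 186 197 207 216 225 228 229 230 230 232 232 233 233 234 235 235 235
 235 230 225 218 214 211 214 219 223 225 228 228 228 228 229 228 230 233
 234 234 233 234 235 236 237 238 238]
146 [150 149 152 159 167 174 180 188 198 207 217 226 230 230 231 233 235 236
 235 234 231 227 227 228 229 229 229 230 232 235 236 237 237 237 236 237
 239 240 238 237 236 237 238 238 238]
150 [151 148 148 148 153 158 163 168 173 182 191 200 208 216 221 227 230 231
 232 225 217 211 208 207 207 209 212 216 220 228 235 240 241 242 242 243
 243 244 2
[... 409 characters left out ...]
173 173 173 174 174 171 168 160 148 136 114  92  74  61  47  44  41  39
  38  37  36  36  36  36  36  37  38  42  50  58  74  90 102 107 112 119
 126 146 180 213 226 239 246 247 249]
170 [162 162 163 163 163 162 157 152 141 127 112  91  71  56  49  41  40  39
  38  37  36  35  35  35  35  35  37  38  42  47  52  58  64  69  73  78
  98 121 146 176 205 219 230 237 239]
176 [103 104 104 104 104 103 103  98  93  85  74  62  55  47  43  41  40  39
  38  38  39  39  42  44  44  44  43  40  39  38  40  44  49  54  61  69
  77  86  96 105 113 122 130 136 144]
182 [97 97 97 97 96 96 94 93 87 81 73 65 56 51 48 46 46 46 48 51 55 63 71 74
 75 73 64 56 51 48 46 49 52 59 67 74 82 89 92 94 96 96 97 97 97]
```

View pics/d9.png

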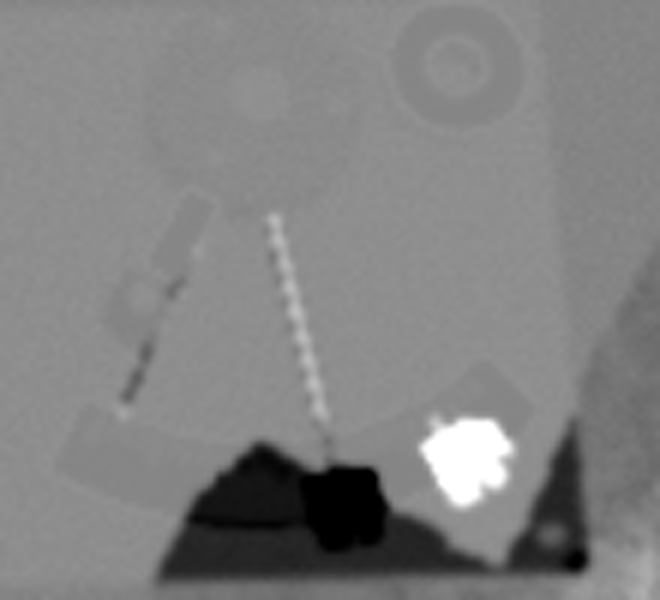

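```bash
python3 -c "
from rig import manip,ticket
print(manip.sense()['time'],manip.sense()['ft_force'])
print(ticket.close_job())"
```

```text
21.55 [-0.50294551 -0.29557666 -0.42818698]
the job is handed in; nothing more can be done
None
```

I leaned the tensioner arm on its stop, let it back to rest slowly, and set the index tab opposite the needle's tip. The job was handed in at 21.6 s with the robot clear of everything. No verdict was reported.

- **Lean on the stop:** I felt the stop after about 0.61 rad of travel. I leaned on it for about 2 s with the force rising from 10 to about 16 N at the roller, so never over 20 N. The largest arm angle reached was about 0.66 rad.
- **Return to rest:** I followed the arm back with the fingers until they lost contact. Top pictures before and after show no change at the arm, roller or label roll. I did not check the timer and marker again, but nothing was moved near them.
- **Index tab:** I gripped the fin, slid it about 0.28 rad and let go. In the top camera the pointer and needle tips line up to about 0.5 mm along the scale. Fitting the tab's outline instead puts it 0.4 to 0.8 mm towards zero. Both are inside the 3 mm limit.
- **Check that disagreed:** The scene camera placed the needle and tab about 1 to 2 pixels differently from the model. It looks almost along the scale there, so I relied on the top camera.

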